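# Load the weighing bottle into its carrier and dock the carrier behind the gravity catch

### The job

The small lidded weighing bottle has been left standing in the lane of the metal dock: take it out and stand it in the round well of the white carrier. Then pick the carrier up by its upright grip plate, with the bottle end leading, set it down at the dock's open mouth and slide it along the lane so that its own edge lifts the hinged catch, going on until it is fully home and the catch has dropped behind it. Keep the bottle upright, never touch the catch with the gripper, and leave the other glassware and bottles where they stand.

Things in the scene. Friction and masses are not known exactly. Their poses are not given: they have to be found in the camera images.
- dock: U-shaped aluminium frame fixed to the bench, no floor (the carrier slides on the bench). Origin at bench height where the docked carrier's middle belongs; x along the lane from mouth to end stop, y to the catch side, z up. Lane 92 mm wide between rails 16 mm tall. Docked carrier's middle: x = +3 mm against the stop, -5 mm when lying back against the catch.
- dock_mouth (a point): centre of the dock's open mouth at bench height, at dock x = -135 mm, where the rails' flared tips stand 112 mm apart; they narrow to the 92 mm lane by dock x = -108 mm. Axes are the dock's.
- dock_stop (a point): foot of the end stop's face, at dock x = +68 mm, y = 0. The stop is 21 mm tall and has a hold-down lip over the last 13 mm of the lane, its underside 17 mm up; the carrier's front edge slides under it. Axes are the dock's.
- catch (a joint): hinge of the steel gravity catch on the dock's +y rail, rad: 0 = down, where its weight keeps it; grows as its nose is lifted, to 0.8. An arm outside the rail leads from the pivot at dock x = 0 back towards the mouth. Riding on the carrier it reads about 0.15; it drops by itself once the carrier's tail has passed the nose (carrier's middle beyond dock x = -5 mm).
- catch_nose (a point): middle of the catch's nose near its inner face. The nose reaches into the lane to y = +35 mm, over dock x = -111 to -70 mm, and when down z = 3 to 24 mm. Its mouth side is a 27 degree ramp that the carrier's front top edge lifts with about 1 N; its inner face (x = -70 mm) is upright and bars the way out.
- carrier_handle (a point): centre of the upright aluminium grip plate (44 mm long in x, 12 mm thick in y, top 70 mm up) on the carrier, a white slab 130 long (x), 88 wide (y), 14 mm thick, 0.3 kg, standing flat on the bench. The point lies 50 mm above the carrier's underside, 25 mm behind its middle. Carrier axes: x to its leading end (with the well), y left, z up.
- carrier_well (a point): centre of the floor of the carrier's round well: 35.5 mm wide, 8 mm deep, floor 6 mm above the carrier's underside; 30 mm ahead of the carrier's middle, 55 mm ahead of the grip plate's centre. Axes are the carrier's.
- jar_center (a point): weighing bottle: small clear glass bottle with a fixed lid, 65 mm tall; body 30 mm wide up to 38 mm, lid 35 mm wide from 42 to 53 mm, knob 16 mm wide above; 0.06 kg. The point is on its axis at half height, 32.5 mm above its foot; z is its axis. At the start it stands on the bench between the dock's rails.
- beaker: bystander, to be left alone: low glass beaker, 54 mm wide, 74 mm tall; origin at the centre of its foot
- white_bottle: bystander, to be left alone: plastic bottle with a cap, 46 mm wide, 92 mm tall; origin at the centre of its foot
- dropper: bystander, to be left alone: small dropper bottle, 28 mm wide, 84 mm tall; origin at the centre of its foot
- amber_bottle: bystander, to be left alone: capped reagent bottle, 60 mm wide, 125 mm tall; origin at the centre of its foot
- flask: bystander, to be left alone: conical glass flask, 83 mm wide at the foot, 130 mm tall; origin at the centre of its foot
- bung: bystander, to be left alone: rubber stopper, 29 mm wide, 25 mm tall; origin at the centre of its foot
- dish: bystander, to be left alone: flat round glass dish, 65 mm wide, 15 mm tall; origin at the centre of its foot
There are look-alikes about, which are no part of the job. Leave any blue, green or red look-alike of the part that bears jar_center alone.

How it is judged (in metres and radians):
On the way, in this order (a step that is already met when the one before it is completed fails the run):
1. the weighing bottle stands in the carrier's well while the carrier is still outside the dock (horizontal distance between jar_center and carrier_well below 0.005 m and z of jar_center in the frame of carrier_well between 0.029 and 0.036 m and angle between jar_center's own z axis and vertical below 0.1 rad and (x of carrier_handle in the frame of dock below -0.15 m or y of carrier_handle in the frame of dock below -0.1 m or y of carrier_handle in the frame of dock above 0.1 m)), for 0.2 s.
2. the carrier, low in the lane, holds the catch lifted (value of joint catch above 0.08 rad and x of carrier_handle in the frame of dock between -0.2 and -0.03 m and y of carrier_handle in the frame of dock between -0.008 and 0.008 m and z of carrier_handle in the frame of dock between 0.04 and 0.06 m), for 0.2 s.
At the end, for the whole second after the job is handed in: Carrier flat in the lane, well end first: its middle within 7 mm of the dock origin along the lane and 5 mm across, aligned within 0.06 rad. Catch down behind it (under 0.03 rad). Weighing bottle upright (0.1 rad) on the well floor, within 5 mm of its centre (value of joint catch between -0.03 and 0.03 rad and x of carrier_handle in the frame of dock between -0.032 and -0.018 m and y of carrier_handle in the frame of dock between -0.005 and 0.005 m and z of carrier_handle in the frame of dock between 0.046 and 0.054 m and angle between the x axis of carrier_handle and the x axis of dock, either way round below 0.06 rad and x of carrier_well in the frame of dock above 0 m and horizontal distance between jar_center and carrier_well below 0.005 m and z of jar_center in the frame of carrier_well between 0.029 and 0.036 m and angle between jar_center's own z axis and vertical below 0.1 rad); the robot touches nothing.
It fails at once if the gripper or arm touches the catch (contact force between any of the fingers, the arm and catch above 0.5 N).
It fails at once if the weighing bottle is tipped by more than 0.6 rad (angle between jar_center's own z axis and vertical above 0.6 rad).
It fails at once if a bystander is pushed more than 25 mm or tipped (distance of any of beaker, white_bottle, dropper, amber_bottle, flask, bung, dish from where it was at the start of the episode above 0.025 m or angle between any of beaker, white_bottle, dropper, amber_bottle, flask, bung, dish's own z axis and vertical above 0.5 rad).
It also fails if it takes over 56 s, if anything falls off the work surface, if the arm or the gripper's body presses on something with over 40 N, if the wrist force passes 120 N, or if a joint passes its speed limit or range.

### The arm

A 7-joint arm with a two-finger parallel gripper is mounted at the origin on a cart in front of the work surface, level with it; the furniture and walls round the work are solid. World frame = base frame: x ahead of the robot, y to its left, z up, the work surface at z = 0. Lengths are in mm, angles in degrees, forces in N, time in s.
With the tool pointing down it reaches from about 350 to 900 mm from the base axis. Payload 8.1 kg.
Tool frame: the origin (TCP) lies midway between the tips of the shut fingers; the grasp point (between the pads) lies 19 mm behind it (bot.tcp_to_grasp is the distance from the TCP to the grasp point, in mm); z points along the fingers, y is the line along which they close (so a half turn about z gives the same grasp; the last joint's range is limited). The gripper opens to 92 mm and grips with 3 to 60 N. Pads are 19 mm wide; open, the fingers measure 130 mm over their backs; the gripper's body (75 mm by 190 mm) begins 47 mm behind the grasp point.
Start: joints at [-5.879, 24.895, 1.432, 90.138, -0.665, 64.973, -4.303], TCP at [625.013, -0.027, 226.742] pointing down, gripper open.
Joint ranges: [-149.89, 149.89], [-25.12, 119.58], [-72.63, 75.52], [4.76, 147.25], [-75.54, 255.54], [6.69, 114.76], [-157.13, 157.13]. Speed limits (degrees/s): [127.2, 127.2, 172.46, 172.46, 180, 180, 180].

### API

Orientations are given as [roll, pitch, yaw] about the fixed x, y, z axes, in that order (R = Rz(yaw) Ry(pitch) Rx(roll)).
In Python, from station import monitor, eyes, bot gives the robot as it stands. The module is installed in compiled form; this text tells all that it offers.
- The arm moves only by the tool step_arm, never from a script. Its argument "increments" is a list of rows, each a list of 3 entries, a list of its own where there are three numbers: the turn, a rotation vector about the world's x, y, z normalised to -1 to 1, where 1 is 360 degrees, then the shift along the world's x, y, z normalised to -1 to 1, where 1 is 8 cm, then the closure, from -1 (fully open) to 1 (shut). A call has 1 to 5 rows; each row is the pose to reach, as a shift and turn from the pose commanded when the call began, turning the shorter way round; what a row does not reach only later rows make up. A row lasts 1/8 s, in which the tool goes at most 62.5 mm and 10.7 degrees, less where a joint would pass 70% of its speed; a pose out of reach is approached as far as the arm can. A call with a number of a shift or a turn outside -1 to 1 is refused whole. A call with a gripper value outside its range is refused whole. The fingers move at their own pace and stop on an object; the grip force is fixed at half the most. Time passes only in rows, so rows that repeat a pose let the fingers close. It gives the time, the measured TCP pose, the force, the opening and the grip force at its end, in the units of the state.
- monitor.state(): the state, without advancing time (a new reading comes with each control period).
- eyes.read_camera(name): name is "scene" or "side" or "wrist"; returns the picture (420x560x3 uint8, red, green, blue); there is no depth.
- eyes.camera_model(name): a dict with "K" (3x3 intrinsics, pixels), "rvec" (rotation vector, rad) and "tvec" (3), from world to camera coordinates, as OpenCV has them. Camera axes: x right, y down, z forward; pixel columns grow to the right and rows downward; lengths in mm; the calibration is good to about 2 mm. A picture is of the moment at which its call begins: read the wrist's pose just before it. camera_model takes no time and is no camera call; for the wrist camera it gives the pose at the moment of the call.
- bot.sign_off(): hands the job in; it is judged then, once.
The state is a dict: "time": time; "joint_positions": joint angles; "qvel": joint speeds; "effort": joint torques, N m; "tcp_pos": TCP position; "tcp_rot": TCP orientation; "contact_force": force on the tool from outside, world axes, zero at the start; "ft_torque": the same for the moment, N m; "finger_gap": finger opening in mm; "grip_force": force on a finger pad.
Only numpy, scipy, OpenCV 4.12 (cv2) and the standard library are available. Lean on these libraries where they do the work, as an engineer would, in place of code of your own. Each camera call takes 0.05 s, during which the arm holds its last target. There are 200 camera calls.

## Working session

There is one attempt and no reset: what is moved stays moved. The work goes in short steps, Python scripts to look and compute and a tool call to move; the robot and the scene stay as the last step left them, time stands still between calls to the robot, and variables do not carry over. Pictures are saved under pics/ and viewed, at most 10 in all, crops included, and the job is handed in when it is done.

Besides the shell and the picture viewer there is one more tool, called as a command line: name --argument value ..., lists and objects as JSON in quotes. step_arm: Moves the arm, as the interface text tells. Scaled input: -1 to 1 covers 8 cm each way for a shift and 360 degrees each way for a turn. Its arguments: {"type":"object","properties":{"increments":{"type":"array"}},"required":["increments"]}

```bash
mkdir -p pics
cat > h.py <<'E'
import numpy as np, cv2
from station import monitor, eyes, bot
def cam(n):
    m=eyes.camera_model(n); R=cv2.Rodrigues(np.array(m["rvec"],float))[0]; return np.array(m["K"],float),R,np.array(m["tvec"],float).ravel()
def ray(c,uv,z):
    K,R,t=c; o=-R.T@t; d=R.T@np.linalg.solve(K,[uv[0],uv[1],1.]); return o+d*(z-o[2])/d[2]
def proj(c,p):
    K,R,t=c; q=K@(R@np.array(p,float)+t); return q[:2]/q[2]
def snap(n,f):
    c=cam(n); im=eyes.read_camera(n); cv2.imwrite("pics/"+f,im[:,:,::-1]); return c,im
E
python3 - <<'E'
from h import *
a=[snap(n,n+"0.png") for n in("scene","side","wrist")]
for c,_ in a: print((-c[1].T@c[2]).round(), c[1][2].round(2),c[0][0,0])
print(monitor.state())
E
```

```text
[-373. -613.  659.] [ 0.74  0.5  -0.46] 484.3844929757627
[ 85. 884. 811.] [ 0.37 -0.7  -0.61] 438.02176203381856
[625.  79. 384.] [-0.   -0.29 -0.96] 312.68511986359607
{'time': 0.15, 'joint_positions': array([-5.87850249, 24.92809987,  1.43146361, 90.17623588, -0.66304664,
       64.97627251, -4.30257723]), 'qvel': array([ 0.06376249, -0.09148041,  0.02183664, -0.16912021, -0.01446606,
        0.09713373, -0.00457261]), 'effort': array([ 9.13879558e-04, -6.68263149e+01,  9.85680185e-01, -3.14695251e+01,
       -6.03506877e-02,  3.94195947e-02,  8.07748006e-05]), 'tcp_pos': array([ 6.24599353e+02, -6.34602866e-02,  2.26122532e+02]), 'tcp_rot': array([-1.79928130e+02,  8.24624571e-03,  8.99965432e+01]), 'contact_force': array([ 0.40578687, -0.44653766, -0.43495002]), 'ft_torque': array([0.01692151, 0.00088362, 0.0846219 ]), 'grip_force': 0.0, 'finger_gap': 92.0133273265687}
```

View pics/scene0.png

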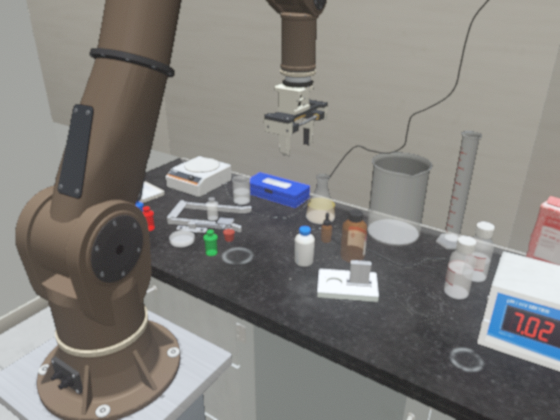

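View pics/side0.png

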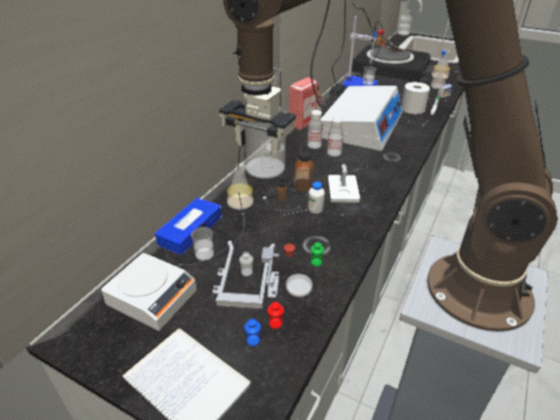

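View pics/wrist0.png

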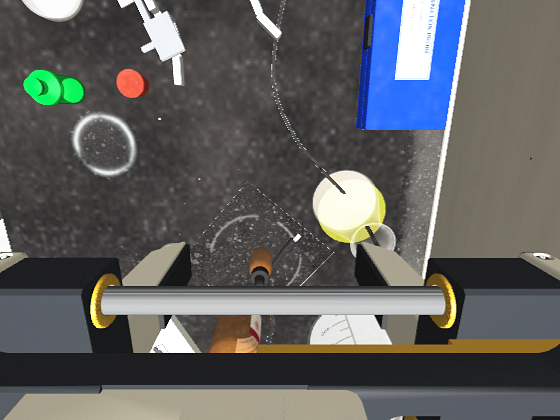

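Scene view shows the dock around (205,215) with the clear bottle at (213,208), and the carrier at (348,283) with its grip plate at (360,272) and its well at (335,282). The side view shows the dock at (248,275), the bottle at (246,263), the carrier at (343,187) and the red, green and blue look-alikes. The wrist view has the catch at (165,35). I'll turn these pixels into rough positions.

Run:
```python
from h import *
S=cam("scene");D=cam("side")
for n,c,uv,z in [("jar knob",S,(213,201),62),("jar knob",D,(246,255),62),("handle top",S,(360,263),70),("handle top",D,(345,168),70),("well",S,(335,282),14),("well",D,(345,193),14),("carr",S,(348,283),14),
 ("stopL",D,(219,300),21),("stopR",D,(266,300),21),("railtip far",D,(229,243),16),("railtip near",D,(268,250),16),("white",D,(317,208),0),("beaker",D,(203,255),0),("dish",D,(299,286),8),("bung",D,(289,251),0),("green",D,(317,262),0)]:
    print(n,ray(c,uv,z).round())
im=cv2.imread("pics/side0.png"); a=cv2.resize(im[140:330,180:380],None,fx=4,fy=4,interpolation=cv2.INTER_CUBIC)[:600]
im=cv2.resize(im[220:330,190:320],None,fx=6,fy=5.4,interpolation=cv2.INTER_CUBIC)
cv2.imwrite("pics/sidecrop.png",im)
```

```text
jar knob [530. 210.  62.]
jar knob [533. 222.  62.]
handle top [ 464. -268.   70.]
handle top [ 464. -265.   70.]
well [ 442. -222.   14.]
well [ 437. -212.   14.]
carr [ 455. -248.   14.]
stopL [533. 346.  21.]
stopR [436. 293.  21.]
railtip far [626. 163.  16.]
railtip near [520. 136.  16.]
white [ 490. -115.    0.]
beaker [672. 222.   0.]
dish [393. 206.   8.]
bung [476.  98.   0.]
green [392. 100.   0.]
```

View pics/sidecrop.png

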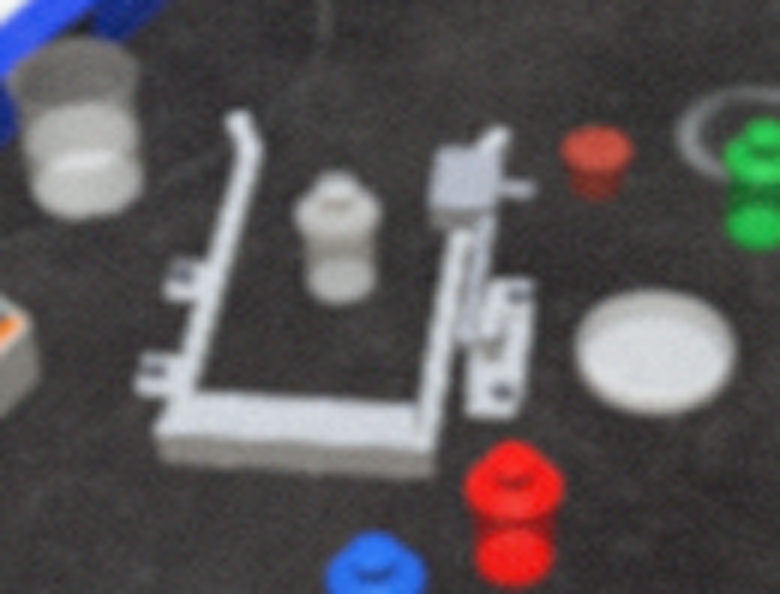

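The zoomed side view shows the mouth tips at crop (240,115) and (497,130), the stop at (300,420), the catch nose at (465,185) and the bottle at (338,230). The dock's lane heads roughly 117° in yaw, with the bottle at about (531,215). I'll move to view the dock with the wrist camera.

step_arm --increments '[[[0,0,0.03],[-0.32,0.7,0],0.0],[[0,0,0.055],[-0.64,1,0],0.0],[[0,0,0.075],[-0.64,1,0],0.0]]'

```text
time: 0.52
tcp_pos: [571.7, 83.3, 226.7]
tcp_rot: [-180.0, -0.1, 117.5]
contact_force: [1.4, -1.7, -0.1]
finger_gap: 66.3
grip_force: 0.0
```

step_arm --increments '[[[0,0,0],[0,0.75,0],0.0],[[0,0,0],[0,0.75,0],0.0],[[0,0,0],[0,0.75,0],0.0]]'

```text
time: 0.9
tcp_pos: [573.6, 140.0, 226.4]
tcp_rot: [-180.0, 0.0, 117.0]
contact_force: [-0.2, -0.4, -0.3]
finger_gap: 46.1
grip_force: 0.0
```

Run:
```python
from h import *
s=monitor.state(); c,im=snap("wrist","w1.png"); print(s["tcp_pos"],s["tcp_rot"],s["finger_gap"],s["time"])
np.savez("w1.npz",K=c[0],R=c[1],t=c[2])
```

```text
[573.58990218 139.97785179 226.41728589] [-1.79957785e+02  1.36560981e-02  1.17041513e+02] 46.116588754541716 0.9
```

View pics/w1.png

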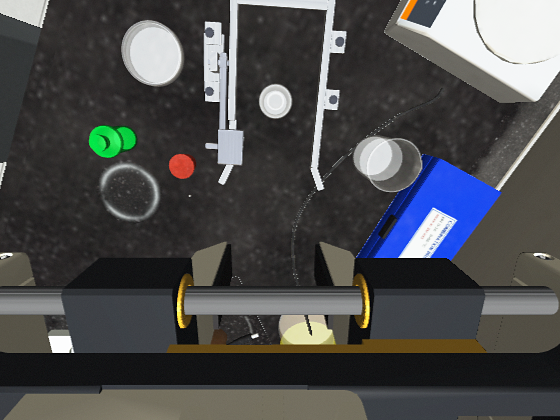

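The wrist picture shows the bottle's knob at about (276,99), the rails at columns 234 and 325, the nose at (231,147), the flared tips at (226,175) and (319,183), and the stop bar at rows 0-8. I'll extract the rail edges and the knob.

Run:
```python
from h import *
z=np.load("w1.npz");c=(z["K"],z["R"],z["t"])
g=cv2.cvtColor(cv2.imread("pics/w1.png"),cv2.COLOR_BGR2GRAY)
for r in (20,50,80,110): print(r,"L",g[r,222:246].tolist(),"R",g[r,312:342].tolist())
print("col285",g[0:20,285].tolist(),g[0:20,260].tolist())
rl,rr=[],[]
for r in range(12,112,4):
    row=g[r].astype(float)
    a=np.where(row[226:250]>120)[0]; b=np.where(row[305:334]>120)[0]
    if len(a): rl.append(ray(c,(226+a[-1]+.5,r),0)[:2])
    if len(b): rr.append(ray(c,(305+b[0]-.5,r),0)[:2])
for q in (rl,rr):
    v=cv2.fitLine(np.array(q,np.float32),cv2.DIST_HUBER,0,.01,.01).ravel(); print("line",v, np.degrees(np.arctan2(v[1],v[0])))
cr=cv2.HoughCircles(cv2.GaussianBlur(g[75:125,250:302],(3,3),0),cv2.HOUGH_GRADIENT,1,3,param1=80,param2=8,minRadius=5,maxRadius=20); print(cr[0][:6])
for p in cr[0][:6]: print(ray(c,(p[0]+250,p[1]+75),65 if p[2]<10 else 53).round(1))
for uv in((239,4),(329,10),(276,8)): print(ray(c,uv,0).round(1),ray(c,uv,17).round(1),ray(c,uv,21).round(1))
```

```text
20 L [44, 45, 43, 47, 46, 46, 44, 20, 205, 222, 222, 224, 227, 226, 242, 134, 62, 52, 52, 53, 54, 53, 52, 56] R [45, 46, 44, 46, 42, 45, 42, 42, 40, 41, 39, 45, 62, 66, 213, 228, 224, 223, 220, 222, 232, 109, 36, 46, 45, 45, 44, 47, 47, 47]
50 L [229, 147, 52, 30, 37, 34, 21, 235, 230, 221, 223, 226, 227, 230, 135, 72, 46, 35, 38, 39, 37, 40, 42, 41] R [50, 53, 54, 49, 45, 42, 39, 43, 39, 65, 62, 215, 229, 226, 226, 220, 219, 234, 229, 222, 228, 229, 227, 227, 222, 221, 225, 226, 225, 225]
80 L [198, 202, 199, 194, 97, 25, 75, 217, 228, 222, 223, 223, 230, 180, 96, 48, 44, 45, 45, 48, 46, 45, 44, 45] R [35, 34, 37, 39, 38, 34, 63, 60, 220, 232, 228, 227, 224, 222, 210, 97, 37, 43, 42, 42, 43, 44, 45, 47, 47, 46, 43, 44, 46, 47]
110 L [196, 199, 198, 118, 47, 19, 215, 228, 220, 219, 220, 223, 232, 128, 49, 44, 45, 45, 43, 40, 39, 37, 37, 37] R [45, 48, 46, 64, 56, 221, 234, 230, 228, 225, 225, 186, 80, 39, 41, 37, 36, 33, 33, 35, 32, 29, 32, 35, 39, 45, 51, 50, 50, 50]
col285 [219, 221, 223, 226, 229, 231, 244, 73, 49, 57, 55, 59, 55, 54, 54, 53, 53, 52, 55, 56] [221, 223, 229, 231, 237, 94, 42, 44, 44, 46, 46, 46, 46, 46, 44, 52, 57, 65, 77, 86]
line [ 3.9813164e-01 -9.1732830e-01  4.7922690e+02  2.3403592e+02] -66.53857
line [ 3.9822066e-01 -9.1728967e-01  5.6169489e+02  2.8283725e+02] -66.533005
[[24.5 26.5 11.1]
 [23.5 22.5 13.8]
 [31.5 27.5 17.2]
 [19.5 27.5 16.1]
 [27.5 21.5 12.7]
 [19.5 23.5 10.5]]
[535.4 218.9  53. ]
[532.8 221.8  53. ]
[542.1 221.3  53. ]
[531.4 215.8  53. ]
[535.9 224.5  53. ]
[529.7 219.2  53. ]
[455.7 291.2   0. ] [459.4 287.7  17. ] [460.3 286.8  21. ]
[544.6 330.3   0. ] [544.3 325.   17. ] [544.2 323.7  21. ]
[492.8 306.    0. ] [494.8 301.7  17. ] [495.3 300.7  21. ]
```

Run:
```python
from h import *
z=np.load("w1.npz");c=(z["K"],z["R"],z["t"])
g=cv2.cvtColor(cv2.imread("pics/w1.png"),cv2.COLOR_BGR2GRAY)
L=[]
for lo,hi,s in((226,250,1),(305,334,-1)):
    q=[]
    for r in range(12,112,4):
        a=np.where(g[r,lo:hi]>120)[0]
        q.append(ray(c,(lo+(a[-1]+.5 if s>0 else a[0]-.5),r),16)[:2])
    v=cv2.fitLine(np.array(q,np.float32),cv2.DIST_HUBER,0,.01,.01).ravel().astype(float); L.append(v); print(v,np.degrees(np.arctan2(v[1],v[0]))+180)
d=-(L[0][:2]+L[1][:2]); d/=np.linalg.norm(d); n=np.array([-d[1],d[0]])
m=(L[0][2:]@n+L[1][2:]@n)/2; print("width",(L[0][2:]-L[1][2:])@n,"mid n",m,"yaw",np.degrees(np.arctan2(d[1],d[0])))
lip=[ray(c,(u,v),21)[:2]@d for u,v in((285,6.6),(260,5.3))]; o=lip[0]-55; O=d*o+n*m
print("lip",lip,"origin",O)
for uv in((226,184),(319,189),(231,163),(231,129)): 
    for zz in(16,24): P=ray(c,uv,zz)[:2]-O; print(uv,zz,(P@d).round(1),(P@n).round(1))
b=cv2.threshold(g[75:125,250:302],110,255,0)[1]; ct=max(cv2.findContours(b,cv2.RETR_EXTERNAL,cv2.CHAIN_APPROX_NONE)[0],key=cv2.contourArea)
(e,sz,_)=cv2.fitEllipse(ct); e=np.array(e)+[250,75]; P=ray(c,e,52); print("jar lid",e,sz,P, "dock",(P[:2]-O)@d,(P[:2]-O)@n, "px/mm", np.linalg.norm(proj(c,P+[35,0,0])-proj(c,P)))
np.savez("dock.npz",O=O,d=d,n=n)
```

```text
[ 3.98132622e-01 -9.17327881e-01  4.81689941e+02  2.33044281e+02] 113.4614911476097
[ 3.98217589e-01 -9.17290986e-01  5.60724121e+02  2.79813629e+02] 113.46679852892399
width 91.12118820799368 mid n -580.2117495001655 yaw 113.46414483824978
lip [np.float64(80.45614492595118), np.float64(80.0179377130427)] origin [522.09770505 254.37703503]
(226, 184) 16 -134.6 54.0
(226, 184) 24 -132.7 52.9
(319, 189) 16 -133.7 -58.5
(319, 189) 24 -131.8 -57.1
(231, 163) 16 -108.8 48.6
(231, 163) 24 -107.5 47.6
(231, 129) 16 -69.7 49.6
(231, 129) 24 -69.3 48.6
jar lid [274.99347115 100.71961784] (32.12776184082031, 33.59654998779297) [535.53141487 219.84047445  52.        ] dock -37.02968143182052 1.4287299010365597 px/mm 34.62333015979957
```

Lane width comes out at 91 mm, with the mouth, nose and lip all where they should be. The dock origin is (522.1, 254.4) at yaw 113.5°, and the bottle is at (535.5, 219.8). Next I grip the lid.

step_arm --increments '[[[0,0,-0.01],[-0.24,0.5,-0.4],-0.4],[[0,0,-0.01],[-0.476,0.998,-1],-0.4],[[0,0,-0.01],[-0.476,0.998,-1],-0.4]]'

```text
time: 1.32
tcp_pos: [532.0, 221.3, 143.5]
tcp_rot: [-179.6, -0.1, 113.6]
contact_force: [1.3, 0.3, 0.5]
finger_gap: 63.9
grip_force: 0.0
```

step_arm --increments '[[[0,0,0],[0,0,-0.5],-0.4],[[0,0,0],[0,0,-1],-0.4],[[0,0,0],[0,0,-1],-0.4]]'

```text
time: 1.7
tcp_pos: [534.8, 217.1, 64.9]
tcp_rot: [-179.7, 0.1, 113.3]
contact_force: [-0.6, 0.5, 1.0]
finger_gap: 64.3
grip_force: 0.0
```

Run:
```python
from h import *
s=monitor.state(); c,im=snap("wrist","w2.png"); print(s["tcp_pos"],s["tcp_rot"],s["finger_gap"],s["time"])
print(proj(c,[535.5,219.8,65]))
```

```text
[534.78220139 217.12282685  64.90090723] [-1.79715667e+02  7.19149489e-02  1.13276310e+02] 64.29645177670464 1.7
[275.04514427 255.18487928]
```

View pics/w2.png

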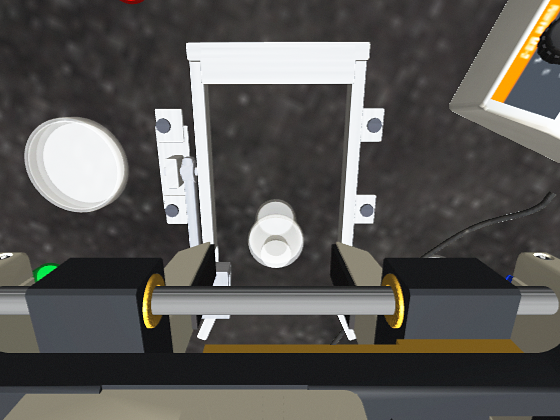

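The bottle sits midway between the fingers, with its knob at (275,247) and its lid centred at (276,241). I'll check its position along the lane from this closer view.

Run:
```python
from h import *
z=np.load("dock.npz");c=cam("wrist");s=monitor.state()
for uv,h in(((275,247),65),((276,241),53),((276,213),0),((280,84),21)):
    P=ray(c,uv,h); q=P[:2]-z["O"]; print(uv,P.round(1),(q@z["d"]).round(1),(q@z["n"]).round(1))
print(s["tcp_pos"],s["time"])
```

```text
(275, 247) [535.1 224.5  65. ] -32.5 -0.0
(276, 241) [536.3 223.4  53. ] -34.1 -0.7
(276, 213) [536.6 223.6   0. ] -34.0 -1.1
(280, 84) [503.1 306.5  21. ] 55.4 -3.3
[535.96362157 218.12171636  66.7323245 ] 1.75
```

step_arm --increments '[[[0,0,0],[0,0.038,-0.2],-0.4],[[0,0,0],[0,0.038,-0.475],-0.4],[[0,0,0],[0,0.038,-0.475],-0.4]]'

```text
time: 2.12
tcp_pos: [535.4, 222.6, 28.3]
tcp_rot: [-179.9, 0.0, 113.4]
contact_force: [-0.5, -0.6, 0.4]
finger_gap: 64.4
grip_force: 0.0
```

step_arm --increments '[[[0,0,0],[0,0,0],0.6],[[0,0,0],[0,0,0],0.6],[[0,0,0],[0,0,0],0.6],[[0,0,0],[0,0,0],0.6],[[0,0,0],[0,0,0],0.6]]'

```text
time: 2.75
tcp_pos: [536.0, 223.0, 29.1]
tcp_rot: [180.0, -0.0, 113.4]
contact_force: [-0.4, -0.9, 4.3]
finger_gap: 30.7
grip_force: 30.0
```

step_arm --increments '[[[0,0,0],[0,0,0.15],0.6],[[0,0,0],[0,0,0.4],0.6],[[0,0,0],[0,0,0.4],0.6]]'

```text
time: 3.12
tcp_pos: [536.8, 223.4, 62.5]
tcp_rot: [179.8, -0.0, 113.4]
contact_force: [0.4, 0.4, -0.5]
finger_gap: 30.7
grip_force: 30.0
```

Run:
```python
from h import *
s=monitor.state(); c,im=snap("wrist","w3.png"); d,i2=snap("side","s3.png");print(s["tcp_pos"],s["finger_gap"],s["contact_force"])
u,v=proj(d,s["tcp_pos"]).astype(int);print(u,v)
a=cv2.resize(i2[v-45:v+45,u-45:u+45],(400,400),interpolation=cv2.INTER_CUBIC)
b=cv2.resize(im[180:280,220:330],(400,400),interpolation=cv2.INTER_CUBIC)
cv2.imwrite("pics/m3.png",np.hstack([a,b])[:,:,::-1])
```

```text
[536.79688106 223.3949522   62.46119473] 30.709664762556777 [ 0.40471965  0.44092601 -0.51084632]
244 254
```

View pics/m3.png

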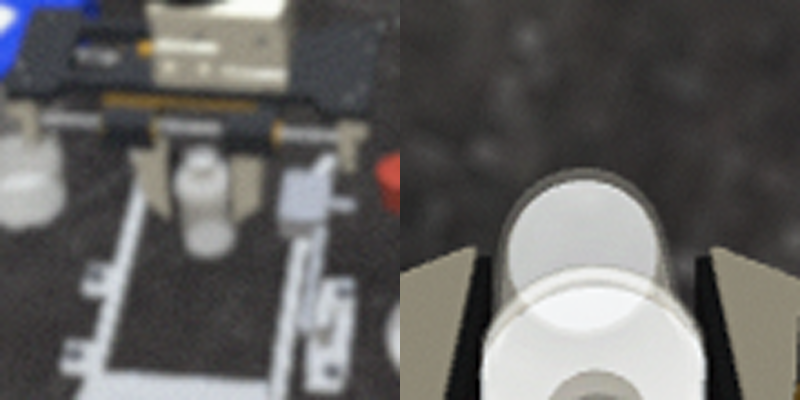

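The bottle is held upright between the pads, with its foot disc visible at wrist pixel (271,244). Next I'll work out the bottle's offset in the hand and where the obstacles around the carrier stand.

Run:
```python
from h import *
z=np.load("dock.npz");c=cam("wrist");s=monitor.state();t=s["tcp_pos"]
for uv,h in(((270.9,243.8),t[2]-28.5),((274.2,276),t[2]+36.5)):
    P=ray(c,uv,h); q=P[:2]-t[:2]; print(P.round(1),(q@z["d"]).round(1),(q@z["n"]).round(1))
D=cam("side");S=cam("scene")
for n,cc,uv in(("amberD",D,(304,184)),("amberS",S,(355,252)),("whiteD",D,(317,208)),("whiteS",S,(305,259)),("flaskD",D,(240,198)),("flaskS",S,(321,216)),("dropD",D,(282,196)),("dropS",S,(327,237))): print(n,ray(cc,uv,0).round())
im=cv2.imread("pics/scene0.png");cv2.imwrite("pics/c.png",cv2.resize(im[225:310,290:400],(770,595),interpolation=cv2.INTER_CUBIC))
```

```text
[536.5 219.2  32.3] -3.6 0.8
[532.8 232.3  97.3] 9.8 -1.1
amberD [ 582. -215.    0.]
amberS [ 603. -195.    0.]
whiteD [ 490. -115.    0.]
whiteS [ 504. -106.    0.]
flaskD [725. -47.   0.]
flaskS [724. -28.   0.]
dropD [ 614. -120.    0.]
dropS [ 629. -100.    0.]
```

View pics/c.png

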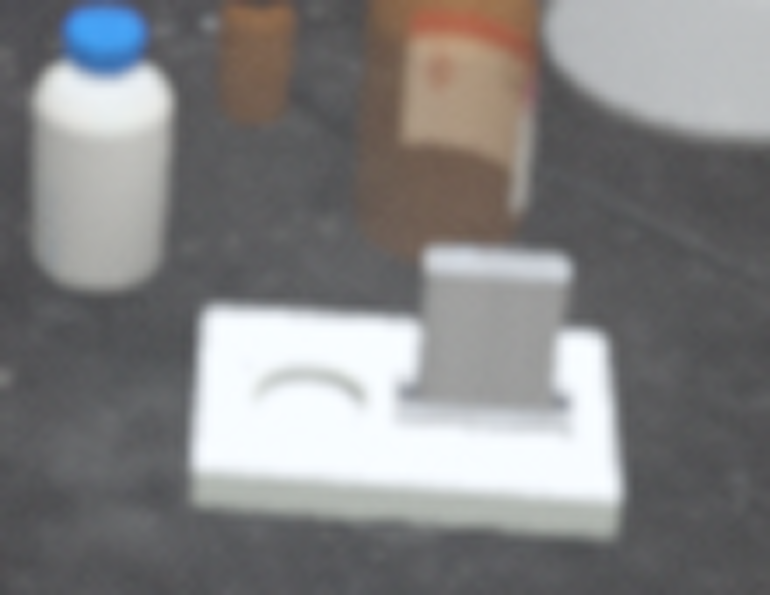

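The scene crop shows the carrier's corners at crop (203,305), (610,330), (620,500) and (195,470), the well at (310,395), and the amber and white bottles behind. The knob was cut off in my previous crop, so I'll check the tilt numerically.

Run:
```python
from h import *
z=np.load("dock.npz");c=cam("wrist");t=monitor.state()["tcp_pos"]
g=cv2.cvtColor(cv2.imread("pics/w3.png"),cv2.COLOR_BGR2GRAY)
print("col",g[215:345:2,274].tolist())
for r in (255,265,275,280,285,290,295,300): print(r,g[r,236:316:2].tolist())
def dk(P): q=P[:2]-t[:2]; return (q@z["d"]).round(1),(q@z["n"]).round(1)
for b,h in((0,-28.5),(10,13.5),(24,24.5),(36,36.5)): 
    P=np.array([*t[:2],t[2]+h]); print(h,proj(c,P).round(1), [proj(c,P+np.array([*(k*z["d"]),0])).round(1).tolist() for k in(-8,8,17.5)])
```

```text
col [52, 48, 49, 51, 97, 147, 209, 209, 206, 202, 201, 200, 199, 198, 197, 197, 231, 228, 211, 245, 244, 244, 243, 244, 224, 219, 220, 219, 223, 167, 174, 178, 138, 146, 234, 241, 39, 73, 82, 131, 104, 135, 151, 171, 168, 177, 178, 177, 177, 172, 94, 62, 63, 66, 64, 64, 63, 61, 65, 66, 69, 75, 80, 75, 66]
255 [138, 48, 20, 20, 14, 75, 120, 162, 209, 227, 223, 232, 246, 245, 244, 244, 244, 244, 244, 244, 244, 243, 243, 244, 246, 235, 227, 197, 206, 212, 141, 50, 40, 14, 18, 19, 96, 138, 136, 135]
265 [37, 19, 19, 51, 190, 233, 229, 223, 220, 221, 222, 219, 218, 217, 218, 218, 217, 217, 219, 219, 219, 219, 220, 220, 221, 222, 223, 222, 225, 224, 225, 230, 241, 170, 19, 20, 20, 46, 135, 136]
275 [21, 17, 12, 156, 228, 225, 225, 226, 225, 224, 226, 225, 226, 226, 208, 171, 175, 175, 175, 174, 171, 173, 169, 181, 224, 227, 227, 226, 228, 228, 229, 229, 230, 213, 51, 15, 20, 22, 13, 133]
280 [22, 17, 13, 156, 230, 231, 227, 228, 228, 228, 227, 226, 210, 175, 176, 163, 135, 139, 143, 144, 145, 142, 141, 160, 167, 171, 231, 229, 230, 230, 231, 233, 238, 225, 51, 14, 17, 20, 19, 85]
285 [17, 
[... 364 characters left out ...]
3, 103, 104, 101, 105, 104]
295 [102, 103, 104, 103, 103, 103, 103, 103, 103, 103, 101, 104, 102, 104, 102, 102, 103, 104, 104, 104, 101, 104, 102, 105, 103, 103, 102, 104, 104, 103, 99, 98, 96, 99, 97, 96, 98, 97, 97, 97]
300 [162, 163, 162, 163, 163, 163, 163, 163, 163, 162, 162, 164, 162, 163, 163, 161, 163, 163, 163, 163, 162, 162, 162, 163, 161, 161, 162, 162, 161, 163, 160, 162, 161, 161, 161, 161, 161, 162, 160, 161]
-28.5 [272.1 238.6] [[272.1, 250.0], [272.1, 227.0], [272.0, 212.8]]
13.5 [271.9 270.5] [[271.9, 284.2], [271.9, 256.3], [271.8, 239.0]]
24.5 [271.8 281.6] [[271.8, 296.1], [271.8, 266.7], [271.8, 248.3]]
36.5 [271.7 295.7] [[271.8, 311.2], [271.7, 279.7], [271.7, 260.0]]
```

The bottle is effectively upright and lies within about 2 mm of the tool axis. I'll lift it and carry it over to look at the carrier.

step_arm --increments '[[[0,0,0],[0,0,0.4],0.6],[[0,0,0],[0,0,1],0.6]]'

```text
time: 3.48
tcp_pos: [534.2, 222.1, 139.5]
tcp_rot: [-179.7, 0.0, 113.4]
contact_force: [0.1, 0.8, -0.3]
finger_gap: 30.7
grip_force: 30.0
```

step_arm --increments '[[[0,0,0],[0,-0.4,0.3],0.6],[[0,0,0],[0,-1,0.6],0.6]]'

```text
time: 3.72
tcp_pos: [535.3, 143.4, 189.0]
tcp_rot: [-180.0, -0.0, 113.6]
contact_force: [1.7, -0.9, -0.1]
finger_gap: 30.4
grip_force: 30.0
```

step_arm --increments '[[[0,0,0],[0,-0.5,0],0.6],[[0,0,0],[-0.1,-1,0],0.6]]'

```text
time: 3.98
tcp_pos: [527.6, 61.3, 188.3]
tcp_rot: [-180.0, 0.0, 113.4]
contact_force: [0.0, -0.2, -1.2]
finger_gap: 30.8
grip_force: 30.0
```

step_arm --increments '[[[0,0,0],[0,-0.5,0],0.6],[[0,0,0],[-0.1,-1,0],0.6]]'

```text
time: 4.22
tcp_pos: [519.4, -18.5, 188.0]
tcp_rot: [-180.0, -0.0, 113.4]
contact_force: [1.6, -0.3, -1.7]
finger_gap: 30.6
grip_force: 30.0
```

step_arm --increments '[[[0,0,0],[0,-0.5,0],0.6],[[0,0,0],[-0.1,-1,0],0.6]]'

```text
time: 4.47
tcp_pos: [511.4, -98.4, 188.0]
tcp_rot: [-180.0, -0.0, 113.4]
contact_force: [-0.1, 0.1, -0.1]
finger_gap: 30.8
grip_force: 30.0
```

step_arm --increments '[[[0,0,0],[0,-0.5,0],0.6],[[0,0,0],[-0.1,-1,0],0.6]]'

```text
time: 4.72
tcp_pos: [503.4, -178.3, 188.0]
tcp_rot: [-180.0, -0.0, 113.4]
contact_force: [0.7, -0.1, -0.7]
finger_gap: 30.8
grip_force: 30.0
```

step_arm --increments '[[[0,0,0],[0,-0.5,0],0.6],[[0,0,0],[-0.1,-1,0],0.6]]'

```text
time: 4.97
tcp_pos: [495.4, -258.1, 187.9]
tcp_rot: [-180.0, -0.0, 113.4]
contact_force: [0.6, 0.9, -0.8]
finger_gap: 31.1
grip_force: 30.0
```

step_arm --increments '[[[0,0,0],[0,-0.4,0],0.6],[[0,0,0],[0,-0.75,0],0.6],[[0,0,0],[0,-0.75,0],0.6],[[0,0,0],[0,-0.75,0],0.6]]'

```text
time: 5.48
tcp_pos: [495.6, -316.1, 188.0]
tcp_rot: [-180.0, -0.1, 113.4]
contact_force: [1.3, 0.1, -0.7]
finger_gap: 30.8
grip_force: 30.0
```

Run:
```python
from h import *
s=monitor.state(); c,im=snap("wrist","w4.png"); print(s["tcp_pos"],s["tcp_rot"],s["finger_gap"],s["time"])
np.savez("w4.npz",K=c[0],R=c[1],t=c[2])
```

```text
[ 495.57435745 -316.12487488  188.00817423] [-1.79974570e+02 -8.61704167e-02  1.13422220e+02] 30.819467464794922 5.475
```

View pics/w4.png

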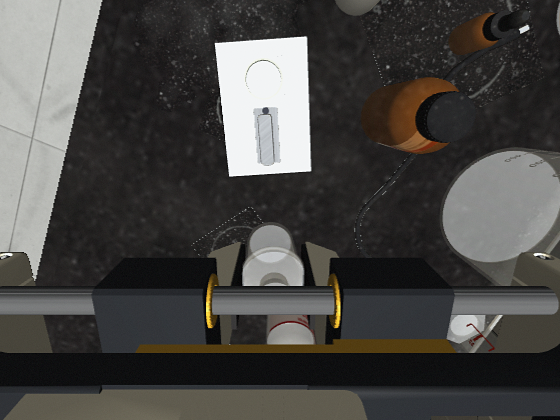

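The wrist view shows the carrier's corners at (216,43), (306,37), (311,171) and (229,177), the well at (264,77), the plate at (266,138) and the amber bottle at (410,115). Next I'll measure the carrier at z = 14.

Run:
```python
from h import *
z=np.load("w4.npz");c=(z["K"],z["R"],z["t"])
im=cv2.imread("pics/w4.png");g=cv2.cvtColor(im,cv2.COLOR_BGR2GRAY)
m=(g>200).astype(np.uint8)*255; m[:,:205]=0;m[:,330:]=0;m[195:]=0
ct=max(cv2.findContours(m,cv2.RETR_EXTERNAL,cv2.CHAIN_APPROX_NONE)[0],key=cv2.contourArea)
P=np.array([ray(c,p[0].astype(float),14)[:2] for p in ct],np.float32)
(cx,sz,an)=cv2.minAreaRect(P); print("rect",cx,sz,an)
b=cv2.boxPoints((cx,sz,an)); e=[b[(i+1)%4]-b[i] for i in range(4)]; l=max(e,key=np.linalg.norm); l=l*np.sign(l[1]); u=l/np.linalg.norm(l); yaw=np.degrees(np.arctan2(u[1],u[0])); C=np.array(cx); n=np.array([-u[1],u[0]])
print("yaw",yaw,"C",C,"handle",C-25*u,"well",C+30*u)
# plate top face: check, plus well rim
for nm,uv in(("plate top front",(265.5,113)),("plate top rear",(266.5,165)),("plate foot rear",(267,166))):
    for h in(14,70): q=ray(c,uv,h)[:2]-C; print(nm,h,(q@u).round(1),(q@n).round(1))
w=g[55:102,240:290]; 
pts=np.argwhere((w<225)&(w>60)&(np.hypot(*(np.indices(w.shape)-np.array([22,24])[:,None,None]))<21)); q=np.array([ray(c,(x+240.,y+55.),14)[:2]-C for y,x in pts],np.float32)
print("rim circle",len(q),cv2.minEnclosingCircle(np.c_[q@u,q@n].astype(np.float32)))
hull=im[80:150,355:480]; am=(hull[:,:,2].astype(int)-hull[:,:,0]>50); ys,xs=np.where(am); print("amber left",xs.min()+355, ray(c,(xs.min()+355,ys[xs.argmin()]+80),0), ray(c,(xs.min()+355,ys[xs.argmin()]+80),90))
print("capcentre",ray(c,(445,117),125))
np.savez("car.npz",C=C,u=u,n=n)
```

```text
rect (457.02783203125, -246.23147583007812) (87.815185546875, 129.6465606689453) 27.206192016601562
yaw 117.20619 C [ 457.02783203 -246.23147583] handle [ 468.45768261 -268.46565056] well [ 443.31201077 -219.55046654]
plate top front 14 -2.6 -0.3
plate top front 70 -2.4 -1.6
plate top rear 14 -55.7 2.5
plate top rear 70 -46.6 0.7
plate foot rear 14 -56.8 2.0
plate foot rear 70 -47.5 0.3
rim circle 75 ((29.85759735107422, -0.05492296814918518), 17.86092185974121)
amber left 390 [ 583.29829254 -203.23633015    0.        ] [ 552.51474984 -213.85034833   90.        ]
capcentre [ 573.49420392 -200.8210227   125.        ]
```

The carrier measures 129.6 x 87.8 mm and the well rim sits 29.9 mm ahead of its middle, both as expected. The amber bottle is close to where the gripper body will be, so I'll locate it better.

Run:
```python
from h import *
z=np.load("w4.npz");c=(z["K"],z["R"],z["t"]);k=np.load("car.npz");H=k["C"]-25*k["u"]
def r(p): q=p[:2]-H; return p.round(0)[:2],"x",(q@k["u"]).round(1),"y(right)",(-q@k["n"]).round(1)
im=cv2.imread("pics/w4.png").astype(int)
for row in(95,105,115,125,135): 
    a=np.where((im[row,345:480,2]-im[row,345:480,0])>25)[0]+345; print(row,a.min(),a.max())
for n in("side0","scene0"):
    i=cv2.imread(f"pics/{n}.png").astype(int); x0,x1,y0,y1=(285,325,140,195) if n=="side0" else (335,375,200,265)
    for row in range(y0,y1,5):
        a=np.where((i[row,x0:x1].max(1)<80)|((i[row,x0:x1,2]-i[row,x0:x1,0])>25))[0]+x0; print(n,row,a.min() if len(a) else 0,a.max() if len(a) else 0)
print("base left",r(ray(c,(361,116),0)));print("cap",r(ray(c,(445,117),125)))
D=cam("side");S=cam("scene")
for cc,uv in((D,(305,152)),(S,(356,213))): print(r(ray(cc,uv,125)))
```

```text
95 371 431
105 366 419
115 364 415
125 368 415
135 370 421
side0 140 285 324
side0 145 286 324
side0 150 286 324
side0 155 285 324
side0 160 285 324
side0 165 285 324
side0 170 285 324
side0 175 285 324
side0 180 285 324
side0 185 285 324
side0 190 285 307
scene0 200 0 0
scene0 205 0 0
scene0 210 0 0
scene0 215 339 352
scene0 220 335 362
scene0 225 343 366
scene0 230 343 366
scene0 235 343 366
scene0 240 343 370
scene0 245 344 363
scene0 250 346 362
scene0 255 348 361
scene0 260 348 348
base left (array([ 552., -211.]), 'x', np.float64(12.7), 'y(right)', np.float64(101.0))
cap (array([ 573., -201.]), 'x', np.float64(12.1), 'y(right)', np.float64(124.3))
(array([ 580., -208.]), 'x', np.float64(2.8), 'y(right)', np.float64(127.1))
(array([ 576., -200.]), 'x', np.float64(11.9), 'y(right)', np.float64(126.7))
```

Three views agree: the bottle's near side is about 101 mm to the right of the plate, so the gripper body (95 mm half-length) just clears it. I'll bring the weighing bottle over the well.

step_arm --increments '[[[0,0,0.01],[-0.3,0.5,0],0.6],[[0,0,0.01],[-0.66,1,0],0.6],[[0,0,0.01],[-0.66,1,0],0.6]]'

```text
time: 5.9
tcp_pos: [441.1, -233.0, 188.6]
tcp_rot: [-180.0, -0.1, 117.3]
contact_force: [-0.8, -0.4, -1.2]
finger_gap: 30.4
grip_force: 30.0
```

step_arm --increments '[[[0,0,0],[0,0.22,-0.3],0.6],[[0,0,0],[0,0.22,-0.875],0.6],[[0,0,0],[0,0.22,-0.875],0.6]]'

```text
time: 6.28
tcp_pos: [441.3, -218.4, 116.7]
tcp_rot: [-179.8, -0.2, 117.1]
contact_force: [0.4, -0.2, 0.7]
finger_gap: 31.1
grip_force: 30.0
```

step_arm --increments '[[[0,0,0],[0,0,-0.4],0.6],[[0,0,0],[0,0,-0.8],0.6],[[0,0,0],[0,0,-0.8],0.6],[[0,0,0],[0,0,-0.8],0.6]]'

```text
time: 6.78
tcp_pos: [444.1, -220.1, 56.4]
tcp_rot: [179.9, 0.1, 117.0]
contact_force: [-0.1, 0.3, 0.2]
finger_gap: 30.5
grip_force: 30.0
```

Run:
```python
from h import *
s=monitor.state(); c,im=snap("wrist","w5.png"); k=np.load("car.npz"); t=s["tcp_pos"]; W=k["C"]+30*k["u"]
print(t,s["tcp_rot"],s["finger_gap"],s["time"], "tcp-well",(t[:2]-W)@k["u"],(t[:2]-W)@k["n"])
print(proj(c,[*W,14]), [proj(c,[*(W+17.75*a*k["u"]),14]).round(1).tolist() for a in(1,-1)],[proj(c,[*(W+17.75*a*k["n"]),14]).round(1).tolist() for a in(1,-1)])
print("foot pred",proj(c,[t[0],t[1],t[2]-28.5]))
cv2.imwrite("pics/w5c.png",cv2.resize(im[130:290,190:360],(740,600),interpolation=cv2.INTER_CUBIC)[:,:,::-1])
```

```text
[ 444.12392849 -220.07018908   56.40353843] [1.79927025e+02 8.29260577e-02 1.16990194e+02] 30.478437038630698 6.775 tcp-well -0.8334280043704583 -0.4844787739790518
[271.40894543 229.46176957] [[271.3, 204.6], [271.5, 253.1]] [[245.5, 229.5], [297.3, 229.4]]
foot pred [272.09553562 238.52867892]
```

View pics/w5c.png

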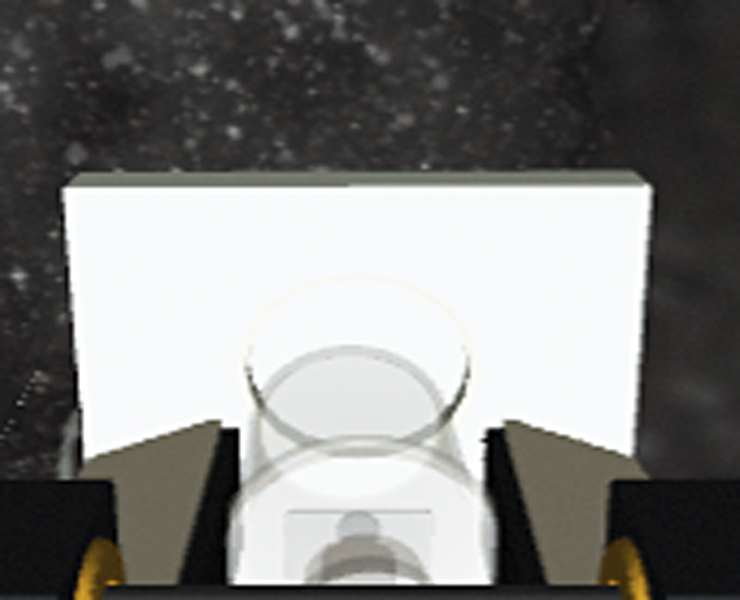

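The picture shows the well rim centred at full-image (272.2,227.6) and the bottle's foot at (271.1,242.5). The foot needs to go about 4 mm further forward. I'll check that the arm has settled.

Run:
```python
from h import *
k=np.load("car.npz"); W=k["C"]+30*k["u"]
c,im=snap("wrist","w6.png"); t=monitor.state()["tcp_pos"]; print(t,(t[:2]-W)@k["u"],(t[:2]-W)@k["n"])
```

```text
[ 444.17904412 -220.09424617   56.45742734] -0.8800221219955923 -0.5224980394183496
```

step_arm --increments '[[[0,0,0],[-0.024,0.045,-0.06],0.6],[[0,0,0],[-0.024,0.045,-0.12],0.6],[[0,0,0],[-0.024,0.045,-0.12],0.6]]'

```text
time: 7.25
tcp_pos: [440.7, -215.8, 44.8]
tcp_rot: [-180.0, -0.0, 117.0]
contact_force: [-0.0, -0.2, -1.0]
finger_gap: 30.6
grip_force: 30.0
```

Run:
```python
from h import *
k=np.load("car.npz"); W=k["C"]+30*k["u"]
s=monitor.state();c,im=snap("wrist","w7.png"); t=s["tcp_pos"]; print(t,s["contact_force"],(t[:2]-W)@k["u"],(t[:2]-W)@k["n"])
g=cv2.cvtColor(im,cv2.COLOR_RGB2GRAY)
for col in(266,270,274,278): print(col,g[195:262,col].tolist())
for r in(222,228,234,240): print(r,g[r,236:310].tolist())
for a in(1,-1): print("rim",proj(c,[*(W+17.75*a*k["u"]),14]).round(1),proj(c,[*(W+17.75*a*k["n"]),14]).round(1),"foot",proj(c,[*(t[:2]+15*a*k["u"]),t[2]-28.5]).round(1))
```

```text
[ 440.66821843 -215.76408983   44.80555716] [-3.13550302e-04 -1.88122888e-01 -1.02640720e+00] 4.5762045024942655 0.6201927900534505
266 [252, 252, 252, 252, 252, 252, 252, 252, 252, 252, 252, 252, 252, 252, 251, 252, 252, 252, 252, 252, 252, 252, 250, 250, 252, 252, 253, 236, 223, 224, 232, 237, 237, 237, 236, 235, 236, 236, 235, 236, 234, 235, 235, 235, 234, 234, 234, 233, 233, 233, 234, 218, 205, 230, 236, 232, 238, 247, 252, 252, 252, 252, 252, 252, 252, 252, 254]
270 [252, 252, 252, 252, 252, 252, 252, 252, 252, 252, 252, 252, 252, 251, 252, 252, 252, 252, 252, 252, 252, 252, 250, 251, 252, 252, 254, 220, 224, 224, 237, 237, 238, 237, 236, 236, 235, 236, 235, 235, 234, 235, 235, 235, 234, 234, 234, 233, 233, 234, 236, 200, 215, 240, 230, 237, 239, 253, 252, 252, 252, 252, 252, 252, 252, 252, 253]
274 [252, 252, 252, 252, 252, 252, 252, 252, 252, 252, 252, 252, 252, 252, 252, 252, 252, 252, 251, 252, 252, 250, 250, 252, 252, 252, 253, 230, 223, 224, 227, 237, 237, 237, 236, 235, 237, 236, 236, 235, 235, 234, 235, 234, 234, 233, 235, 233, 234, 234, 235, 202, 224, 238, 230, 238, 239
[... 1293 characters left out ...]
35, 236, 235, 236, 234, 235, 235, 235, 235, 235, 235, 235, 236, 235, 235, 236, 235, 235, 236, 236, 235, 236, 237, 210, 212, 216, 235, 251, 252, 252, 252, 252, 252, 252, 250, 250, 250, 252, 252, 252, 251, 252, 252, 252, 252]
240 [253, 254, 254, 254, 254, 253, 252, 252, 252, 252, 255, 212, 209, 197, 228, 235, 234, 235, 235, 235, 234, 235, 234, 235, 234, 234, 234, 234, 235, 234, 234, 234, 233, 234, 234, 234, 234, 235, 233, 234, 234, 234, 234, 234, 234, 234, 234, 234, 234, 235, 235, 234, 235, 236, 217, 203, 210, 237, 252, 252, 252, 252, 253, 243, 202, 248, 251, 252, 252, 253, 254, 254, 254, 253]
rim [273.  218.1] [246.  243.8] foot [272.  216.5]
rim [273.2 268.1] [300.2 243.7] foot [272.2 259.8]
```

The foot is about 2 mm left of the well's centre and otherwise fine. I'll correct that and recheck.

step_arm --increments '[[[0,0,0],[0.026,0.004,-0.01],0.6],[[0,0,0],[0.026,0.004,-0.01],0.6],[[0,0,0],[0.026,0.004,-0.01],0.6]]'

```text
time: 7.68
tcp_pos: [443.1, -215.6, 44.3]
tcp_rot: [180.0, 0.0, 117.0]
contact_force: [-0.1, -0.5, -1.3]
finger_gap: 30.6
grip_force: 30.0
```

Run:
```python
from h import *
k=np.load("car.npz"); W=k["C"]+30*k["u"]
s=monitor.state();c,im=snap("wrist","w8.png"); t=s["tcp_pos"]; print(t,s["contact_force"],(t[:2]-W)@k["u"],(t[:2]-W)@k["n"])
g=cv2.cvtColor(im,cv2.COLOR_RGB2GRAY)
print(272,g[210:262,272].tolist())
for r in(236,240,244): print(r,g[r,236:310].tolist())
for a in(1,-1): print("rim",proj(c,[*(W+17.75*a*k["u"]),14]).round(1),proj(c,[*(W+17.75*a*k["n"]),14]).round(1),"foot",proj(c,[*(t[:2]+15*a*k["u"]),t[2]-28.5]).round(1))
```

```text
[ 443.12890993 -215.64387887   44.34827173] [-0.10045993 -0.48419571 -1.34739305] 3.5581027008540635 -1.6232247274935927
272 [251, 251, 251, 251, 251, 249, 249, 251, 251, 251, 252, 253, 218, 223, 221, 235, 235, 235, 236, 234, 235, 235, 233, 234, 234, 233, 233, 234, 233, 233, 233, 233, 231, 232, 232, 233, 199, 220, 237, 228, 236, 238, 252, 251, 251, 251, 251, 251, 251, 251, 252, 251]
236 [251, 251, 251, 251, 251, 251, 250, 251, 239, 250, 252, 253, 237, 219, 206, 208, 232, 234, 234, 234, 234, 234, 233, 233, 233, 233, 233, 234, 234, 233, 233, 233, 233, 233, 233, 233, 233, 233, 233, 234, 233, 233, 233, 232, 232, 233, 233, 233, 233, 234, 234, 234, 235, 208, 211, 212, 251, 252, 251, 252, 251, 250, 250, 251, 251, 251, 251, 251, 251, 251, 251, 251, 251, 251]
240 [252, 253, 254, 254, 253, 252, 254, 220, 192, 252, 254, 238, 218, 195, 226, 234, 234, 233, 233, 234, 233, 233, 233, 233, 233, 234, 233, 233, 232, 233, 233, 232, 233, 233, 233, 232, 233, 233, 233, 233, 232, 233, 232, 232, 233, 232, 233, 233, 233, 234, 233, 234, 234, 235, 213, 199, 209, 236, 252, 255, 186, 221, 250, 251, 251, 251, 251, 251, 252, 253, 254, 254, 254, 253]
244 [104, 105, 105, 107, 65, 64, 67, 69, 20, 183, 251, 229, 199, 193, 229, 234, 232, 233, 233, 233, 233, 233, 233, 232, 232, 232, 231, 232, 232, 231, 232, 232, 232, 232, 232, 232, 232, 233, 232, 233, 232, 232, 232, 233, 233, 232, 232, 231, 232, 232, 232, 231, 233, 234, 221, 198, 199, 208, 241, 245, 131, 250, 253, 251, 255, 201, 86, 63, 69, 36, 93, 107, 105, 103]
rim [269.5 216.8] [242.4 242.6] foot [272.  216.5]
rim [269.8 267. ] [296.9 242.5] foot [272.2 259.7]
```

Foot and rim are now concentric to within about 1 mm, so I lower it.

step_arm --increments '[[[0,0,0],[0,0,-0.05],0.6],[[0,0,0],[0,0,-0.09],0.6],[[0,0,0],[0,0,-0.105],0.6],[[0,0,0],[0,0,-0.105],0.6]]'

```text
time: 8.22
tcp_pos: [443.0, -215.6, 35.8]
tcp_rot: [-180.0, -0.0, 117.0]
contact_force: [-0.4, -0.2, -0.9]
finger_gap: 30.7
grip_force: 30.0
```

step_arm --increments '[[[0,0,0],[0,0,-0.013],0.6],[[0,0,0],[0,0,-0.013],0.6]]'

```text
time: 8.48
tcp_pos: [443.3, -215.8, 35.1]
tcp_rot: [180.0, 0.0, 117.0]
contact_force: [-0.9, -0.1, 1.9]
finger_gap: 31.0
grip_force: 30.0
```

step_arm --increments '[[[0,0,0],[0,0,-0.012],0.6],[[0,0,0],[0,0,-0.012],0.6]]'

```text
time: 8.72
tcp_pos: [443.6, -216.1, 34.9]
tcp_rot: [180.0, 0.1, 117.0]
contact_force: [-2.9, 0.1, 13.1]
finger_gap: 30.9
grip_force: 30.0
```

It touched at 35 mm, exactly the well floor. I release and rise.

step_arm --increments '[[[0,0,0],[0,0,0.01],0.3],[[0,0,0],[0,0,0.01],0.1],[[0,0,0],[0,0,0.01],-0.1],[[0,0,0],[0,0,0.01],-0.2],[[0,0,0],[0,0,0.01],-0.2]]'

```text
time: 9.35
tcp_pos: [443.1, -215.6, 34.6]
tcp_rot: [-180.0, -0.0, 117.0]
contact_force: [0.1, -0.5, 0.9]
finger_gap: 55.2
grip_force: 0.0
```

step_arm --increments '[[[0,0,0],[0,0,0.15],-0.2],[[0,0,0],[0,0,0.5],-0.2],[[0,0,0],[0,0,1],-0.2],[[0,0,0],[0,0,1],-0.2]]'

```text
time: 9.85
tcp_pos: [445.1, -216.4, 118.1]
tcp_rot: [179.8, 0.3, 117.0]
contact_force: [-0.1, -0.2, -0.3]
finger_gap: 55.0
grip_force: 0.0
```

Run:
```python
from h import *
s=monitor.state();c,im=snap("wrist","w9.png");t=s["tcp_pos"];print(t,s["finger_gap"])
k=np.load("car.npz"); C=k["C"];u=k["u"];n=k["n"];W=C+30*u;H=C-25*u
print("handle-tcp",H-t[:2])
g=cv2.cvtColor(im,cv2.COLOR_RGB2GRAY); 
p=proj(c,[*W,58]);q=proj(c,[*W,71]);print("lid,knob pred",p,q,"corner pred",[proj(c,[*(C+65*u+a*44*n),14]).round(1).tolist() for a in(1,-1)])
x,y=p.astype(int)
print(g[y-50:min(y+30,286):2,x].tolist());print(g[min(y,284),x-50:x+50:2].tolist())
```

```text
[ 445.08819259 -216.42162621  118.09338068] 54.97653747831404
handle-tcp [ 23.36949002 -52.04402435]
lid,knob pred [267.82415603 224.11592993] [267.61255529 230.59991948] corner pred [[215.9, 167.1], [320.3, 166.7]]
[251, 251, 251, 251, 251, 251, 249, 217, 231, 234, 232, 232, 203, 239, 251, 251, 251, 251, 251, 251, 247, 195, 245, 240, 236, 206, 243, 243, 243, 247, 248, 237, 239, 179, 75, 87, 86, 88, 88, 88]
[49, 14, 255, 251, 251, 251, 251, 251, 251, 251, 251, 251, 251, 251, 251, 249, 250, 246, 244, 244, 240, 235, 245, 226, 211, 206, 206, 205, 216, 230, 241, 233, 243, 243, 245, 248, 252, 249, 251, 251, 251, 251, 251, 251, 251, 251, 251, 251, 251, 251]
```

The bottle is standing in the well. I go to the plate, offset 4 mm away from the amber bottle, open, at TCP height 31.

step_arm --increments '[[[0,0,0],[0.12,-0.35,0],-0.2],[[0,0,0],[0.24,-0.664,0],-0.2],[[0,0,0],[0.24,-0.664,0],-0.2],[[0,0,0],[0.24,-0.664,0],-0.2]]'

```text
time: 10.4
tcp_pos: [461.6, -267.9, 114.0]
tcp_rot: [-180.0, -0.1, 117.0]
contact_force: [-0.4, 0.2, -0.8]
finger_gap: 55.5
grip_force: 0.0
```

step_arm --increments '[[[0,0,0],[0,0,-0.2],-0.2],[[0,0,0],[0,0,-0.4],-0.2],[[0,0,0],[0,0,-0.4],-0.2]]'

```text
time: 10.78
tcp_pos: [461.0, -267.8, 80.8]
tcp_rot: [-179.9, -0.2, 117.0]
contact_force: [-0.6, -0.2, -0.6]
finger_gap: 55.3
grip_force: 0.0
```

Run:
```python
from h import *
s=monitor.state();c,im=snap("wrist","w10.png");t=s["tcp_pos"];k=np.load("car.npz"); C=k["C"];u=k["u"];n=k["n"];H=C-25*u;W=C+30*u
print(t,s["tcp_rot"],(t[:2]-H)@u,(t[:2]-H)@n)
g=cv2.cvtColor(im,cv2.COLOR_RGB2GRAY)
print("front edge L/R pred",[proj(c,[*(C+65*u+a*44*n),14]).round(1).tolist() for a in(1,-1)],"knob",proj(c,[*W,71]),"lid",proj(c,[*W,59]),"lid dia px",np.linalg.norm(proj(c,[*(W+17.5*n),59])-proj(c,[*(W-17.5*n),59])))
m=(g>200).astype(np.uint8); ys,xs=np.where(m[60:200,180:380]); 
for r in(110,130,150,170,190): a=np.where(m[r,170:390])[0]+170; print(r,a.min() if len(a) else 0,a.max() if len(a) else 0)
x,y=proj(c,[*W,59]).astype(int); e=cv2.Canny(g,60,150); print([ (r,(np.where(e[r,x-40:x+40])[0]+x-40).tolist()) for r in range(y-24,y+26,6)])
```

```text
[ 460.95296785 -267.7629585    80.8137443 ] [-1.79875024e+02 -1.69940936e-01  1.17021959e+02] 4.056061901813264 6.353178918844576
front edge L/R pred [[216.8, 100.0], [346.0, 99.7]] knob [283.54186143 164.48190265] lid [282.90914676 161.13473657] lid dia px 60.785075218117434
110 218 345
130 219 344
150 220 342
170 221 341
190 222 340
[(137, [261, 262, 293, 294, 301, 304, 305]), (143, [257, 260, 298, 306, 308, 309]), (149, [255, 257, 299, 306]), (155, [253, 298, 304, 306]), (161, [253, 258, 302, 304]), (167, [255, 257, 262, 265, 298, 300, 301]), (173, [257, 260, 269, 270, 274, 275, 276, 277, 285, 286, 287, 288, 292, 293]), (179, [307, 308, 309]), (185, [])]
```

step_arm --increments '[[[0,0,0],[0.036,-0.016,-0.25],-0.2],[[0,0,0],[0.036,-0.016,-0.5],-0.2],[[0,0,0],[0.036,-0.016,-0.62],-0.2],[[0,0,0],[0.036,-0.016,-0.62],-0.2]]'

```text
time: 11.32
tcp_pos: [464.9, -269.9, 32.9]
tcp_rot: [-180.0, -0.0, 117.0]
contact_force: [1.2, -0.8, 0.9]
finger_gap: 55.4
grip_force: 0.0
```

Clear of everything. I close gently in stages.

step_arm --increments '[[[0,0,0],[0,0,0],0.2],[[0,0,0],[0,0,0],0.4],[[0,0,0],[0,0,0],0.55],[[0,0,0],[0,0,0],0.65],[[0,0,0],[0,0,0],0.72]]'

```text
time: 11.95
tcp_pos: [465.8, -270.0, 33.3]
tcp_rot: [179.9, 0.0, 117.0]
contact_force: [2.8, 0.5, -0.4]
finger_gap: 13.9
grip_force: 1.1
```

step_arm --increments '[[[0,0,0],[0,0,0],0.8],[[0,0,0],[0,0,0],0.9],[[0,0,0],[0,0,0],1],[[0,0,0],[0,0,0],1],[[0,0,0],[0,0,0],1]]'

```text
time: 12.58
tcp_pos: [465.7, -270.0, 33.3]
tcp_rot: [180.0, 0.0, 117.0]
contact_force: [3.3, 1.2, 3.0]
finger_gap: 12.0
grip_force: 29.9
```

step_arm --increments '[[[0,0,0],[0,0,0.05],1],[[0,0,0],[0,0,0.2],1],[[0,0,0],[0,0,0.5],1],[[0,0,0],[0,0,0.5],1]]'

```text
time: 13.08
tcp_pos: [465.8, -270.8, 74.7]
tcp_rot: [179.9, 0.1, 117.0]
contact_force: [0.7, -0.5, -4.5]
finger_gap: 11.6
grip_force: 29.9
```

Run:
```python
from h import *
s=monitor.state();c,im=snap("wrist","w11.png");t=s["tcp_pos"]
print(t,s["tcp_rot"],s["finger_gap"],s["contact_force"])
g=cv2.cvtColor(im,cv2.COLOR_RGB2GRAY)
m=(g>200).astype(np.uint8)
zt=t[2]-31+14
L=[];R=[]
for r in range(110,200,10):
    a=np.where(m[r,170:390])[0]+170; L.append(ray(c,(a.min(),r),zt)[:2]);R.append(ray(c,(a.max(),r),zt)[:2])
L=np.array(L);R=np.array(R)
for q in(L,R): d=q[0]-q[-1]; print("yaw",np.degrees(np.arctan2(d[1],d[0])))
d=L[0]-L[-1]+R[0]-R[-1]; d/=np.linalg.norm(d); n=np.array([-d[1],d[0]]); print("width",(L-R).mean(0)@n,"lateral of carrier mid vs tcp",((L+R)/2-t[:2]).mean(0)@n)
col=[int(x) for x in g[60:130,282]]; f=np.argmax(np.array(col)>200)+60; print("front row",f,[(ray(c,(282,f),h)[:2]-t[:2])@d for h in(zt,zt-14)])
for w in(52,55,58): print(w,"well rim",proj(c,[*(t[:2]+w*d),zt]),"lid",proj(c,[*(t[:2]+w*d),zt+45]))
x,y=proj(c,[*(t[:2]+55*d),zt+45]).astype(int);e=cv2.Canny(g,60,150); print([ (r,(np.where(e[r,x-40:x+40])[0]+x-40).tolist()) for r in range(y-36,y+26,6)])
```

```text
[ 465.82048849 -270.77083139   74.73242673] [1.79913643e+02 1.34633577e-01 1.16968491e+02] 11.553155398976427 [ 0.73667511 -0.54545658 -4.53511932]
yaw 116.4533648907207
yaw 116.13630831424642
width 85.88788032051883 lateral of carrier mid vs tcp 0.19883690050653868
front row 89 [np.float64(89.59681839969267), np.float64(90.45382959769506)]
52 well rim [273.1321395  160.57305644] lid [273.35932378 176.99213589]
55 well rim [273.20079921 155.18801746] lid [273.45205802 169.94952283]
58 well rim [273.27015877 149.74808806] lid [273.54604999 162.81139272]
[(133, [244, 245, 248, 249, 291, 295, 297, 299]), (139, [239, 240, 242, 243, 300, 301, 304]), (145, [236, 239, 242, 305, 307]), (151, [234, 236, 241, 258, 286, 304, 307, 309]), (157, [233, 235, 242, 244, 302, 304, 309, 311]), (163, [233, 235, 243, 246, 300, 303, 309, 311]), (169, [233, 235, 246, 248, 249, 297, 298, 300, 310]), (175, [250, 253, 254, 292, 296]), (181, [258, 259, 260, 264, 265, 266, 279, 280, 281, 282, 286, 287]), (187, []), (193, [])]
```

The carrier is lifted, gripped centrally with its front 90 mm ahead of the tool as it should be. Next I raise it and carry it gently to the mouth.

step_arm --increments '[[[0,0,0],[0,0,0.1],1],[[0,0,0],[0,0,0.3],1],[[0,0,0],[0,0,0.6],1],[[0,0,0],[0,0,0.85],1],[[0,0,0],[0,0,1],1]]'

```text
time: 13.75
tcp_pos: [465.5, -270.2, 154.7]
tcp_rot: [179.9, 0.1, 117.0]
contact_force: [-0.3, 0.5, -4.0]
finger_gap: 11.7
grip_force: 29.9
```

step_arm --increments '[[[0,0,0],[0,0.02,0.15],1],[[0,0,-0.002],[0,0.08,0.3],1],[[0,0,-0.005],[0,0.2,0.4],1],[[0,0,-0.008],[0.05,0.38,0.44],1],[[0,0,-0.01],[0.12,0.6,0.44],1]]'

```text
time: 14.38
tcp_pos: [474.8, -221.1, 188.6]
tcp_rot: [180.0, -0.0, 113.3]
contact_force: [-0.6, -0.3, -4.1]
finger_gap: 12.2
grip_force: 29.9
```

step_arm --increments '[[[0,0,0],[0.07,0.2,0],1],[[0,0,0],[0.15,0.4,0],1],[[0,0,0],[0.25,0.6,0],1],[[0,0,0],[0.36,0.8,0],1],[[0,0,0],[0.48,1,0],1]]'

```text
time: 15.0
tcp_pos: [513.8, -140.9, 188.3]
tcp_rot: [180.0, -0.0, 113.4]
contact_force: [0.2, 0.7, -3.2]
finger_gap: 11.9
grip_force: 29.9
```

step_arm --increments '[[[0,0,0],[0.12,0.2,0],1],[[0,0,0],[0.24,0.4,0],1],[[0,0,0],[0.36,0.6,0],1],[[0,0,0],[0.48,0.8,0],1],[[0,0,0],[0.6,1,0],1]]'

```text
time: 15.62
tcp_pos: [561.8, -61.0, 188.3]
tcp_rot: [180.0, 0.0, 113.4]
contact_force: [0.8, -0.2, -3.7]
finger_gap: 11.8
grip_force: 29.9
```

step_arm --increments '[[[0,0,0],[0.12,0.2,0],1],[[0,0,0],[0.24,0.4,0],1],[[0,0,0],[0.36,0.6,0],1],[[0,0,0],[0.45,0.75,0],1],[[0,0,0],[0.5,0.88,0],1]]'

```text
time: 16.25
tcp_pos: [601.6, 9.1, 188.2]
tcp_rot: [-180.0, 0.0, 113.4]
contact_force: [-0.0, -0.4, -2.8]
finger_gap: 11.9
grip_force: 29.9
```

step_arm --increments '[[[0,0,0],[0.07,0.15,0],1],[[0,0,0],[0.12,0.28,0],1],[[0,0,0],[0.16,0.38,0],1],[[0,0,0],[0.16,0.43,0],1],[[0,0,0],[0.16,0.43,0],1]]'

```text
time: 16.88
tcp_pos: [613.8, 42.9, 188.3]
tcp_rot: [-180.0, -0.0, 113.4]
contact_force: [-0.6, -0.5, -4.3]
finger_gap: 11.6
grip_force: 29.9
```

```bash
cat > chk.py <<'E'
from h import *
import sys
s=monitor.state();c,im=snap("wrist",sys.argv[1]);t=s["tcp_pos"];z=np.load("dock.npz");O,d,n=z["O"],z["d"],z["n"]
print(t,s["tcp_rot"],s["finger_gap"],s["contact_force"],s["time"],"dock xy",(t[:2]-O)@d,(t[:2]-O)@n)
g=cv2.cvtColor(im,cv2.COLOR_RGB2GRAY)
E
cat >> chk.py <<'E'
zt=t[2]-33.3+14; y=np.radians(s["tcp_rot"][2]); u=np.array([np.cos(y),np.sin(y)]); v=np.array([-u[1],u[0]])
W=t[:2]+55*u; print("lid pred",proj(c,[*W,zt+45]),"foot",proj(c,[*W,zt-8]),"front edge",proj(c,[*(t[:2]+90*u),zt]))
e=cv2.Canny(g,60,150); x,yy=proj(c,[*W,zt+45]).astype(int); print([(r,(np.where(e[r,x-40:x+40])[0]+x-40).tolist()) for r in range(yy-36,yy+20,8)])
E
python3 chk.py w12.png
```

```text
[613.78595172  42.89695614 188.29267409] [-1.79986361e+02 -8.09710577e-04  1.13411285e+02] 11.610504390764014 [-0.60539167 -0.54077223 -4.26292128] 16.875 dock xy -230.50064734001393 0.09960913530262872
lid pred [271.65612102 168.74881232] foot [272.02273598 152.8418303 ] front edge [271.97436569  88.4620351 ]
[(132, [246, 247, 250, 251, 259, 260, 284, 285, 292, 293, 297]), (140, [239, 242, 252, 292, 300, 301, 302, 303, 304]), (148, [235, 237, 242, 263, 264, 265, 266, 276, 277, 278, 294, 306, 308]), (156, [233, 235, 242, 244, 294, 302, 304, 308, 310]), (164, [232, 234, 243, 244, 246, 300, 302, 308, 310]), (172, [234, 248, 250, 251, 295, 298, 307, 309]), (180, [256, 257, 261, 262, 282, 283, 284, 285, 289, 290])]
```

Right over the lane axis. Lowering now.

step_arm --increments '[[[0,0,0],[0,0,-0.1],1],[[0,0,0],[0,0,-0.3],1],[[0,0,0],[0,0,-0.55],1],[[0,0,0],[0,0,-0.8],1],[[0,0,0],[0,0,-1],1]]'

```text
time: 17.55
tcp_pos: [613.2, 42.5, 106.4]
tcp_rot: [-179.9, -0.0, 113.4]
contact_force: [0.1, -0.2, -3.5]
finger_gap: 12.2
grip_force: 29.9
```

step_arm --increments '[[[0,0,0],[0,0,-0.25],1],[[0,0,0],[0,0,-0.5],1],[[0,0,0],[0,0,-0.72],1],[[0,0,0],[0,0,-0.85],1],[[0,0,0],[0,0,-0.87],1]]'

```text
time: 18.18
tcp_pos: [613.6, 42.7, 38.0]
tcp_rot: [-179.9, -0.0, 113.4]
contact_force: [0.5, 0.7, -3.6]
finger_gap: 12.0
grip_force: 29.9
```

```bash
python3 chk.py w13.png
python3 - <<'E'
from h import *
g=cv2.cvtColor(cv2.imread("pics/w13.png"),cv2.COLOR_BGR2GRAY);c=cam("wrist");t=monitor.state()["tcp_pos"];z=np.load("dock.npz");O,d,n=z["O"],z["d"],z["n"]
zt=t[2]-33.3+14
# carrier sides
for r in(100,120,140,160): 
    a=np.where(g[r]>200)[0]; a=a[(a>190)&(a<360)]; l,q=ray(c,(a.min(),r),zt)[:2],ray(c,(a.max(),r),zt)[:2]; print(r,a.min(),a.max(),"dock y",((l-O)@n).round(1),((q-O)@n).round(1),"x",((l-O)@d).round(0))
# rails predicted inner top edges, and pixels nearby
for x in(-100,-60,-20,20):
    for sgn in(1,-1):
        p=proj(c,[*(O+x*d+sgn*46*n),16]); u,v=p.round().astype(int)
        if 0<=v<420: print(x,sgn,p.round(1),g[v,u-10:u+11].tolist())
E
```

```text
[613.61138178  42.72475309  37.98827011] [-1.79941504e+02 -1.77969621e-02  1.13393345e+02] 11.990722683844801 [ 0.49534516  0.68866624 -3.6349799 ] 18.175 dock xy -230.58910141599708 0.32831074545615024
lid pred [271.70768602 168.68873334] foot [272.13655619 152.82323473] front edge [272.08922206  88.43911134]
[(132, [246, 247, 250, 251, 259, 284, 285, 293, 294, 297, 298]), (140, [239, 242, 244, 251, 252, 292, 301, 304, 305]), (148, [235, 237, 242, 249, 262, 263, 264, 279, 280, 281, 294, 302, 304, 306, 308]), (156, [233, 235, 242, 250, 302, 304, 308, 310]), (164, [233, 235, 243, 246, 300, 302, 310]), (172, [234, 248, 250, 251, 295, 298]), (180, [256, 257, 261, 262, 263, 282, 283, 284, 285])]
100 192 354 dock y 42.9 -44.1 x -146.0
120 193 353 dock y 43.1 -44.3 x -157.0
140 195 351 dock y 42.8 -44.0 x -168.0
160 196 350 dock y 43.0 -44.3 x -179.0
-100 1 [180.3   2.7] [170, 170, 166, 167, 168, 170, 170, 171, 170, 166, 164, 163, 166, 168, 167, 168, 169, 168, 168, 167, 168]
-100 -1 [363.2   2.5] [31, 31, 30, 31, 38, 55, 56, 56, 54, 57, 53, 161, 196, 199, 199, 199, 200, 198, 200, 198, 195]
```

The carrier is centred (−0.6 mm) and aligned. I set it down and start sliding.

step_arm --increments '[[[0,0,0],[-0.006,0,-0.03],1],[[0,0,0],[-0.006,0,-0.055],1],[[0,0,0],[-0.006,0,-0.055],1]]'

```text
time: 18.6
tcp_pos: [613.6, 42.8, 34.5]
tcp_rot: [180.0, 0.0, 113.4]
contact_force: [-0.7, 0.3, -4.1]
finger_gap: 11.7
grip_force: 29.9
```

step_arm --increments '[[[0,0,0],[-0.02,0.046,0],1],[[0,0,0],[-0.06,0.138,0],1],[[0,0,0],[-0.1,0.23,0],1],[[0,0,0],[-0.14,0.322,0],1],[[0,0,0],[-0.16,0.367,0],1]]'

```text
time: 19.23
tcp_pos: [600.3, 73.2, 34.3]
tcp_rot: [180.0, -0.0, 113.5]
contact_force: [0.6, 0.0, -4.2]
finger_gap: 11.8
grip_force: 29.9
```

```bash
python3 chk.py w14.png | head -2
```

```text
[600.33683489  73.18293448  34.33894385] [ 1.79998528e+02 -2.00614094e-02  1.13455681e+02] 11.807476869793327 [ 0.57271888  0.04991803 -4.16462596] 19.225 dock xy -197.36393037845568 0.3774882477289623
lid pred [271.72262163 168.70156366] foot [272.04942272 152.83831452] front edge [272.0068181   88.46703163]
```

step_arm --increments '[[[0,0,0],[0,0,-0.014],1],[[0,0,0],[0,0,-0.014],1]]'

```text
time: 19.52
tcp_pos: [600.8, 72.1, 33.4]
tcp_rot: [180.0, -0.0, 113.4]
contact_force: [-1.8, 1.6, 0.0]
finger_gap: 11.3
grip_force: 30.0
```

step_arm --increments '[[[0,0,0],[-0.03,0.069,0],1],[[0,0,0],[-0.07,0.16,0],1],[[0,0,0],[-0.11,0.253,0],1],[[0,0,0],[-0.15,0.345,0],1],[[0,0,0],[-0.16,0.367,0],1]]'

```text
time: 20.15
tcp_pos: [587.9, 102.2, 33.4]
tcp_rot: [180.0, 0.0, 113.4]
contact_force: [0.9, -3.5, -0.0]
finger_gap: 11.8
grip_force: 30.0
```

```bash
python3 chk.py w15.png
python3 - <<'E'
from h import *
g=cv2.cvtColor(cv2.imread("pics/w15.png"),cv2.COLOR_BGR2GRAY)
for r in(60,75): print(r,g[r,175:215].tolist(),g[r,335:375].tolist())
for r in(100,140): print(r,g[r,175:215].tolist(),g[r,335:375].tolist())
E
```

```text
[587.86267121 102.16754489  33.382697  ] [1.79974820e+02 1.06327018e-02 1.13449396e+02] 11.765117881506745 [ 0.90531763 -3.50942303 -0.04817234] 20.15 dock xy -165.80917256217737 0.27920595542661886
lid pred [271.79137039 168.70248017] foot [272.06649765 152.78733275] front edge [272.02900078  88.38797479]
[(132, [246, 250, 259, 284, 285, 292, 293, 297]), (140, [239, 242, 244, 252, 291, 292, 300, 301, 303, 304]), (148, [235, 237, 242, 249, 263, 264, 265, 277, 278, 279, 294, 305, 306, 308]), (156, [235, 241, 243, 294, 302, 304, 310]), (164, [243, 246, 300, 302, 310]), (172, [247, 248, 250, 295, 298, 309]), (180, [256, 257, 261, 262, 283, 284, 285, 288, 289])]
60 [90, 187, 200, 199, 203, 204, 203, 205, 204, 204, 201, 203, 202, 201, 218, 104, 28, 30, 33, 34, 37, 34, 37, 33, 33, 33, 31, 31, 28, 28, 29, 28, 26, 28, 28, 27, 28, 27, 29, 29] [36, 39, 41, 43, 45, 46, 48, 55, 55, 53, 50, 50, 46, 44, 43, 39, 40, 38, 37, 39, 40, 54, 60, 58, 56, 56, 49, 135, 196, 203, 201, 203, 201, 202, 200, 199, 196, 193, 189, 189]
75 [169, 169, 166, 165, 166, 168, 167, 167, 167, 166, 166, 165, 163, 161, 163, 1
[... 375 characters left out ...]
 167, 165, 165, 165, 168, 84, 64, 164, 179, 166, 79, 83, 245, 247, 244, 244, 244, 244, 244, 244, 244, 244] [243, 244, 244, 244, 244, 243, 244, 244, 244, 244, 244, 243, 244, 244, 244, 244, 244, 244, 245, 254, 141, 43, 52, 48, 141, 196, 201, 201, 201, 201, 202, 201, 196, 193, 190, 188, 188, 188, 130, 54]
140 [170, 172, 173, 172, 172, 166, 165, 166, 166, 168, 169, 169, 170, 168, 169, 168, 168, 167, 168, 166, 167, 168, 168, 177, 131, 67, 85, 244, 247, 244, 244, 244, 244, 244, 244, 244, 244, 244, 243, 244] [244, 243, 244, 244, 244, 244, 244, 244, 244, 244, 244, 244, 244, 244, 244, 246, 254, 141, 44, 54, 46, 161, 198, 200, 199, 201, 200, 201, 199, 197, 192, 189, 187, 187, 215, 100, 28, 33, 35, 33]
```

Inside the lane, centred, with a small 3.5 N sliding force. Continuing.

step_arm --increments '[[[0,0,0],[-0.04,0.092,0],1],[[0,0,0],[-0.09,0.207,0],1],[[0,0,0],[-0.14,0.323,0],1],[[0,0,0],[-0.2,0.46,0],1],[[0,0,0],[-0.249,0.573,0],1]]'

```text
time: 20.82
tcp_pos: [567.7, 148.2, 33.4]
tcp_rot: [180.0, 0.0, 113.4]
contact_force: [2.0, -4.2, 4.0]
finger_gap: 12.0
grip_force: 30.0
```

step_arm --increments '[[[0,0,0],[-0.05,0.115,0],1],[[0,0,0],[-0.1,0.23,0],1],[[0,0,0],[-0.15,0.346,0],1],[[0,0,0],[-0.2,0.46,0],1],[[0,0,0],[-0.249,0.573,0],1]]'

```text
time: 21.45
tcp_pos: [547.9, 193.5, 33.3]
tcp_rot: [180.0, 0.0, 113.4]
contact_force: [2.7, -4.7, 3.8]
finger_gap: 11.8
grip_force: 30.0
```

```bash
python3 chk.py w16.png
```

```text
[547.85023652 193.54486889  33.34112437] [1.79994828e+02 1.71650501e-02 1.13390822e+02] 11.765297513683098 [ 2.66081453 -4.72854465  3.81695283] 21.45 dock xy -66.0559364234274 0.5988141206456916
lid pred [271.70098229 168.74528892] foot [272.02807787 152.80782015] front edge [271.9833993   88.41785189]
[(132, [246, 247, 250, 251, 292, 293, 294, 297, 298]), (140, [239, 242, 244, 300, 301, 304]), (148, [235, 237, 242, 244, 263, 264, 265, 277, 278, 279, 280, 306, 308]), (156, [233, 235, 241, 302, 304, 308, 310]), (164, [232, 234, 243, 246, 300, 302]), (172, [234, 247, 248, 250, 251, 295, 298]), (180, [256, 257, 261, 262, 282, 283, 284, 285, 289])]
```

step_arm --increments '[[[0,0,0],[-0.04,0.092,0],1],[[0,0,0],[-0.08,0.184,0],1],[[0,0,0],[-0.12,0.276,0],1],[[0,0,0],[-0.16,0.369,0],1],[[0,0,0],[-0.174,0.401,0],1]]'

```text
time: 22.12
tcp_pos: [534.0, 225.5, 33.3]
tcp_rot: [180.0, 0.0, 113.4]
contact_force: [2.7, -6.0, 3.6]
finger_gap: 11.8
grip_force: 30.0
```

step_arm --increments '[[[0,0,0],[-0.01,0.023,0],1],[[0,0,0],[-0.02,0.046,0],1],[[0,0,0],[-0.03,0.069,0],1],[[0,0,0],[-0.03,0.069,0],1]]'

```text
time: 22.62
tcp_pos: [531.7, 230.8, 33.4]
tcp_rot: [180.0, 0.0, 113.4]
contact_force: [0.8, -3.3, 5.2]
finger_gap: 11.6
grip_force: 29.9
```

```bash
python3 chk.py w17.png|head -2
```

```text
[531.73104777 230.8063676   33.36131413] [1.79992299e+02 3.21074537e-04 1.13392658e+02] 11.636417698397889 [ 0.75897317 -3.30985635  5.1558189 ] 22.625 dock xy -25.457352693316153 0.5484968350067465
lid pred [271.7876283  168.78194452] foot [272.09259492 152.86318242] front edge [272.05726468  88.47627876]
```

step_arm --increments '[[[0,0,0],[-0.01,0.023,0],1],[[0,0,0],[-0.01,0.023,0],1]]'

```text
time: 22.92
tcp_pos: [531.0, 232.4, 33.3]
tcp_rot: [180.0, 0.0, 113.4]
contact_force: [1.9, -4.2, 4.0]
finger_gap: 12.1
grip_force: 29.9
```

step_arm --increments '[[[0,0,0],[-0.01,0.023,0],1],[[0,0,0],[-0.01,0.023,0],1]]'

```text
time: 23.18
tcp_pos: [530.5, 234.1, 33.4]
tcp_rot: [180.0, 0.0, 113.4]
contact_force: [2.0, -4.7, 4.8]
finger_gap: 11.8
grip_force: 30.0
```

step_arm --increments '[[[0,0,0],[-0.01,0.023,0],1],[[0,0,0],[-0.01,0.023,0],1]]'

```text
time: 23.42
tcp_pos: [530.7, 234.3, 33.4]
tcp_rot: [180.0, 0.1, 113.3]
contact_force: [5.4, -9.1, 4.2]
finger_gap: 11.9
grip_force: 30.0
```

```bash
python3 chk.py w18.png
python3 - <<'E'
from h import *
c,im=snap("side","s18.png");z=np.load("dock.npz");O,d,n=z["O"],z["d"],z["n"]
f=lambda x,y,h:proj(c,[*(O+x*d+y*n),h]).round(1).tolist()
a=cv2.imread("pics/side0.png")
print("nose down",f(-90,48,24),"nose inner low",f(-70,42,3),"lifted top",f(-90,48,38))
u,v=np.round(f(-90,48,24)).astype(int); g=cv2.cvtColor(im,cv2.COLOR_RGB2GRAY);g0=cv2.cvtColor(a,cv2.COLOR_BGR2GRAY)
for cc in(u-2,u+2,u+4): print("now ",g[v-16:v+16,cc].tolist());print("then",g0[v-16:v+16,cc].tolist())
E
```

```text
[530.66220442 234.34374463  33.41085773] [1.79953116e+02 1.29411196e-01 1.13310803e+02] 11.85238561071961 [ 5.35402851 -9.12192836  4.17655335] 23.425 dock xy -21.786896583088055 0.12046145767962013
lid pred [271.76187632 168.92263574] foot [272.01013011 152.7524814 ] front edge [271.97404016  88.32967457]
[(132, [245, 246, 250, 258, 259, 283, 284, 285, 288, 292, 293, 296, 297]), (140, [238, 239, 241, 242, 251, 252, 291, 299, 300, 303, 304]), (148, [234, 241, 243, 249, 263, 264, 265, 266, 267, 276, 277, 278, 279, 294, 303, 305, 307, 308]), (156, [232, 234, 241, 243, 293, 304, 307, 309]), (164, [232, 234, 243, 245, 302, 308, 310]), (172, [233, 235, 247, 250, 294, 295, 297, 298]), (180, [255, 256, 260, 261, 262, 282, 283, 284, 288, 289, 290])]
nose down [266.8, 252.1] nose inner low [263.8, 263.1] lifted top [266.7, 248.2]
now  [76, 71, 73, 72, 76, 71, 67, 60, 52, 56, 87, 136, 163, 176, 177, 173, 148, 130, 155, 179, 187, 180, 154, 126, 122, 125, 145, 168, 187, 191, 192, 196]
then [61, 64, 58, 62, 60, 62, 60, 62, 61, 66, 91, 136, 164, 182, 187, 187, 185, 187, 184, 186, 188, 180, 153, 129, 121, 122, 136, 159, 178, 180, 181, 189]
now  [68, 72, 70, 72, 74, 70, 68, 61, 56, 53, 78, 125, 157, 173, 169, 166, 149, 129, 142, 169, 183, 182, 157, 133, 136, 149, 166, 174, 178, 171, 171, 170]
then [62, 63, 63, 65, 65, 66, 60, 60, 75, 93, 132, 160, 181, 188, 189, 188, 185, 186, 186, 184, 185, 182, 154, 133, 134, 152, 157, 172, 177, 174, 163, 170]
now  [72, 70, 70, 71, 71, 68, 73, 71, 71, 68, 59, 67, 99, 135, 160, 168, 155, 133, 143, 161, 171, 162, 138, 135, 153, 167, 159, 155, 143, 129, 126, 129]
then [64, 60, 65, 65, 62, 70, 76, 98, 142, 179, 203, 201, 193, 186, 188, 184, 184, 185, 181, 181, 175, 165, 141, 134, 154, 167, 162, 152, 142, 133, 125, 126]
```

The carrier is against the stop (10.6 N at handle x = −21.8 mm), and the nose in the side view matches its original down position. I release and rise straight up.

step_arm --increments '[[[0,0,0],[0.01,-0.023,0],1],[[0,0,0],[0.01,-0.023,0],0.7],[[0,0,0],[0.01,-0.023,0],0.5],[[0,0,0],[0.01,-0.023,0],0.45],[[0,0,0],[0.01,-0.023,0],0.45]]'

```text
time: 24.15
tcp_pos: [529.8, 234.7, 33.1]
tcp_rot: [-180.0, -0.0, 113.4]
contact_force: [0.1, 0.2, -0.6]
finger_gap: 24.9
grip_force: 0.0
```

step_arm --increments '[[[0,0,0],[0,0,0.1],0.45],[[0,0,0],[0,0,0.3],0.45],[[0,0,0],[0,0,0.6],0.45],[[0,0,0],[0,0,1],0.45],[[0,0,0],[0,0,1],0.45]]'

```text
time: 24.78
tcp_pos: [532.0, 235.5, 116.9]
tcp_rot: [179.7, -0.0, 113.4]
contact_force: [0.2, -0.0, -0.1]
finger_gap: 25.4
grip_force: 0.0
```

step_arm --increments '[[[0,0,0],[0.1,-0.25,0.5],0.45],[[0,0,0],[0.3,-0.6,1],0.45],[[0,0,0],[0.3,-0.9,1],0.45],[[0,0,0],[0.3,-0.9,1],0.45],[[0,0,0],[0.3,-0.9,1],0.45]]'

```text
time: 25.4
tcp_pos: [553.5, 163.3, 192.9]
tcp_rot: [-180.0, -0.0, 113.4]
contact_force: [-0.6, -0.1, -0.6]
finger_gap: 25.8
grip_force: 0.0
```

```bash
python3 chk.py w19.png|head -1
python3 - <<'E'
from h import *
c=cam("wrist");g=cv2.cvtColor(cv2.imread("pics/w19.png"),cv2.COLOR_BGR2GRAY);z=np.load("dock.npz");O,d,n=z["O"],z["d"],z["n"]
f=lambda x,y,h:proj(c,[*(O+x*d+y*n),h]).round(1)
D=lambda uv,h:(lambda q:((q@d).round(1),(q@n).round(1)))(ray(c,uv,h)[:2]-O)
p=f(3,0,14);print("mid",p,"tail pred",f(-62,20,14),"nose inner edge pred down",f(-70,45,24),"nose mouth",f(-111,45,24),"lid",f(33,0,59),"knob",f(33,0,71))
u,v=f(-62,25,14).astype(int);print("tail col",u,v-12,g[v-12:v+13,u].tolist())
u,v=f(-90,46,24).astype(int);print("nose col",u,v-40,g[v-40:v+40:2,u].tolist()); print("nose row",u-20,g[v,u-20:u+25].tolist())
u,v=f(33,0,59).astype(int);e=cv2.Canny(g,60,150);print([(r,(np.where(e[r,u-32:u+32])[0]+u-32).tolist()) for r in range(v-24,v+26,4)])
E
```

```text
[553.51878415 163.27847578 192.88836328] [-1.79962324e+02 -3.90483643e-02  1.13436505e+02] 25.79063938148762 [-0.59468013 -0.05556669 -0.64060794] 25.4 dock xy -96.07665871322585 7.450326140747457
mid [279.9  90.3] tail pred [260.7 154.9] nose inner edge pred down [236.6 163.8] nose mouth [237.9 201.3] lid [281.2  49.1] knob [281.6  46.3]
tail col 256 142 [251, 251, 251, 251, 252, 252, 251, 251, 252, 251, 252, 255, 255, 28, 47, 47, 43, 46, 44, 44, 45, 46, 42, 43, 39]
nose col 236 142 [123, 122, 115, 120, 122, 167, 219, 220, 219, 225, 71, 200, 192, 192, 192, 190, 190, 190, 193, 192, 190, 191, 192, 192, 192, 192, 193, 195, 205, 234, 177, 91, 40, 42, 43, 47, 44, 45, 47, 50]
nose row 216 [198, 197, 196, 197, 194, 190, 187, 186, 188, 188, 190, 188, 190, 190, 191, 186, 190, 191, 191, 190, 190, 192, 185, 189, 193, 191, 186, 188, 189, 192, 170, 71, 33, 36, 38, 40, 40, 41, 40, 40, 41, 39, 40, 41, 42]
[(25, []), (29, [271, 272, 289, 290]), (33, []), (37, []), (41, []), (45, [292, 295]), (49, [260, 294, 295, 297]), (53, [260, 262]), (57, [261, 263, 264, 297, 299]), (61, [263, 264, 267, 295, 296, 298]), (65, [266, 267, 269, 270, 290, 293, 294]), (69, [270, 271, 277, 278, 279, 280, 281, 282, 283, 284, 289]), (73, [278, 279, 280, 281])]
```

Tail, nose and lid all lie where a docked carrier with the catch down should put them, and the gripper is clear. I hand it in.

```bash
python3 -c "
from station import bot; print(bot.sign_off())"
```

```text
the job is handed in; nothing more can be done
None
```

The job is handed in: the weighing bottle stands in the carrier's well, and the carrier is home against the stop with the catch down behind it, by my last camera measurements and at about 25 s on the robot's clock; the hand-in gave no verdict.

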